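# Kit the spindles and side panels on the carrier and lock the keeper

### The arm

A 6-joint arm with a two-finger parallel gripper is mounted at the origin on the work surface. World frame = base frame: x ahead of the robot, y to its left, z up, the work surface at z = 0. Lengths are in m, angles in rad, forces in N, time in s.
With the tool pointing down it reaches from about 0.425 to 1.125 m from the base axis. Payload 14.9 kg.
Tool frame: the origin (TCP) lies between the finger pads; the fingertips stand arm.tip_extent ahead of it and the grasp point (between the pads) lies 6 mm ahead of it (arm.tip_extent is the distance from the TCP to the fingertips, in m); z points along the fingers, y is the line along which they close (so a half turn about z gives the same grasp; the last joint's range is limited). The gripper opens to 91 mm and grips with 3 to 60 N. Pads are 32 mm wide; open, the fingers measure 118 mm over their backs; the gripper's body (76 mm by 178 mm) begins 60 mm behind the grasp point.
Start: joints at [1.093, 0.379, 1.734, -0, 1.028, -0.033], TCP at [0.301, 0.632, 0.239] pointing down, gripper open.
Joint ranges: [-2.77, 2.77], [-0.74, 2.19], [0, 2.66], [-1.06, 4.2], [0.31, 2.87], [-3.08, 3.08]. Speed limits (rad/s): [1.89, 1.89, 2.39, 3.14, 3.14, 3.14].

### API

Orientations are given as a unit quaternion [x, y, z, w].
In Python, from station import arm gives the robot as it stands.
- The arm moves only by the tool move_arm, never from a script. Its argument "rows" is one flat list of numbers, 7 for each row, row after row: the turn, a rotation vector about the tool's x, y, z as a fraction of full scale, then the shift along the tool's x, y, z as a fraction of full scale, then the finger opening in mm, from 0 to 91.2. A call has 1 to 5 rows; each row shifts and turns the commanded pose from where the row before left it, along the tool's axes as they then stand; what a row does not reach is not made up. Full scale, the value 1, is 75 cm for a shift and 180 degrees for a turn. A row lasts 1/10 s, in which the tool goes at most 50 mm and 8.59 degrees, less where a joint would pass 70% of its speed; a pose out of reach is approached as far as the arm can. A call with a number of a shift or a turn outside -1 to 1 is refused whole. A call with a gripper value outside its range is refused whole. The fingers move at their own pace and stop on an object; "force" is the grip in N (left out, the last holds). Time passes only in rows, so rows that do not move let the fingers close. It gives the time, the measured TCP pose, the force, the opening and the grip force at its end, in the units of the state.
- arm.observe(): the state, without advancing time (a new reading comes with each control period).
- arm.capture(name): name is "scene" or "top"; returns a dict with "image" (384x512x3 uint8, red, green, blue), "fov_y" (degrees; the focal length in pixels is half the picture's height over the tangent of half this angle, whatever the lens; pixels are square), "cx", "cy" (the principal point, pixels), "cam_to_world" (4x4, takes a point from camera to world coordinates). Camera axes: x right, y up, looking along -z (the intrinsics and any distortion apply to the point x, -y, -z); pixel columns grow to the right and rows downward; lengths in m; the calibration is good to about 2 mm. A picture is of the moment at which its call begins. There is no depth.
- arm.hand_in(): hands the job in; it is judged then, once.
The state is a dict: "time_s": time; "joints": joint angles; "qd": joint speeds; "effort": joint torques, N m; "position": TCP position; "orientation": TCP orientation; "wrist_force": force on the tool from outside, world axes, zero at the start; "torque": the same for the moment, N m; "grip_width": finger opening in m; "grip_force": force on a finger pad.
Only numpy, scipy, OpenCV 4.12 (cv2) and the standard library are available. Lean on these libraries where they do the work, as an engineer would, in place of code of your own. Each camera call takes 0.05 s, during which the arm holds its last target. There are 200 camera calls.

### The job

Make up the kit on the wooden carrier: slide both plywood side panels up out of the slotted stock rack and stand one fully home in each of the carrier's two slots, and stand every square wooden spindle lying on the bench upright in a socket of its own, right down to the bottom. Only when everything is loaded, swing the hinged keeper bar up and shut until it is fully home in its detent. Leave the glue bottle, the sanding block and the offcut where they are.

Things in the scene. Friction and masses are not known exactly. Their poses are not given: they have to be found in the camera images.
- carrier: Kit carrier: brown wooden block fixed to the bench, 140 (x) x 250 (y) x 50 mm high. Origin: centre of its underside; z up; x to its rear (away from the robot at yaw 0), y along the sockets. Front half: a row of four square sockets; rear half: two slots end to end; all 42 mm deep (floors 8 mm above the bench), mouths chamfered 3 mm. The keeper is hinged along its front.
- socket0 (a point): Centre of the mouth of square socket 0, 50 mm above the bench. The socket is 26 x 26 mm and 42 mm deep; sockets lie 55 mm apart along the carrier's y, 35 mm in front (-x) of the carrier's centre. Any spindle may go in any socket.
- socket1 (a point): Centre of the mouth of square socket 1, 50 mm above the bench. The socket is 26 x 26 mm and 42 mm deep; sockets lie 55 mm apart along the carrier's y, 35 mm in front (-x) of the carrier's centre. Any spindle may go in any socket.
- socket2 (a point): Centre of the mouth of square socket 2, 50 mm above the bench. The socket is 26 x 26 mm and 42 mm deep; sockets lie 55 mm apart along the carrier's y, 35 mm in front (-x) of the carrier's centre. Any spindle may go in any socket.
- socket3 (a point): Centre of the mouth of square socket 3, 50 mm above the bench. The socket is 26 x 26 mm and 42 mm deep; sockets lie 55 mm apart along the carrier's y, 35 mm in front (-x) of the carrier's centre. Any spindle may go in any socket.
- slot0 (a point): Centre of the mouth of panel slot 0, 50 mm above the bench. The slot is 14 mm wide (carrier x), 100 mm long (carrier y) and 42 mm deep; it lies 40 mm behind (+x) the carrier's centre. Either panel may go in either slot.
- slot1 (a point): Centre of the mouth of panel slot 1, 50 mm above the bench. The slot is 14 mm wide (carrier x), 100 mm long (carrier y) and 42 mm deep; it lies 40 mm behind (+x) the carrier's centre. Either panel may go in either slot.
- keeper (a joint): Keeper angle (rad): 0 shut (arms straight up, bar 75 mm above the bench, just in front of the standing spindles), 1.3 fully open (swung down towards the robot). Friction holds it at any angle (about 1 N at the bar); from about 0.45 to 0.2 a sprung ball resists with up to 5 N more at the bar; below about 0.12 the ball snaps it on to the stop at 0 and holds it there.
- keeper_grip (a point): Centre of the black grip at the overhanging end (carrier -y) of the keeper bar: a round sleeve 16 mm in diameter and 37 mm long along the carrier's y. The steel bar itself is 12 mm round; its two arms are 55 mm long from hinge axis to bar. The point moves with the bar.
- keeper_hinge (a point): Point on the keeper's fixed hinge axis (which runs along the carrier's y, 20 mm above the bench), in line with keeper_grip: the grip swings on a circle of radius 55 mm about it in the carrier's x-z plane. At joint angle q the grip lies 55*sin(q) mm in front (carrier -x) and 55*cos(q) mm above it.
- stock: Slotted stock rack, a pale plywood block fixed to the bench, 120 (x) x 130 (y) x 45 mm high, origin at the centre of its underside. Two slots along its y, 12 mm wide and 37 mm deep, 64 mm apart, hold a panel each, standing on edge.
- panel0: Plywood side panel, 8 mm thick (x) x 90 mm wide (y) x 120 mm tall (z), 60 g. Origin: centre of its lower edge; z points up towards its top edge. Starts standing in the stock rack, its lower edge 8 mm and its top edge 128 mm above the bench.
- panel1: Plywood side panel, 8 mm thick (x) x 90 mm wide (y) x 120 mm tall (z), 60 g. Origin: centre of its lower edge; z points up towards its top edge. Starts standing in the stock rack, its lower edge 8 mm and its top edge 128 mm above the bench.
- spindle0: Pale wooden spindle, a plain square bar 150 mm long (x) x 20 x 20 mm, about 40 g, lying on the bench; both ends alike. Origin: its centre; x along its length. Three or four spindles are present; standing home in a socket its centre is about 83 mm above the bench.
- spindle1: Pale wooden spindle, a plain square bar 150 mm long (x) x 20 x 20 mm, about 40 g, lying on the bench; both ends alike. Origin: its centre; x along its length. Three or four spindles are present; standing home in a socket its centre is about 83 mm above the bench.
- spindle2: Pale wooden spindle, a plain square bar 150 mm long (x) x 20 x 20 mm, about 40 g, lying on the bench; both ends alike. Origin: its centre; x along its length. Three or four spindles are present; standing home in a socket its centre is about 83 mm above the bench.
- spindle3: Pale wooden spindle, a plain square bar 150 mm long (x) x 20 x 20 mm, about 40 g, lying on the bench; both ends alike. Origin: its centre; x along its length. Three or four spindles are present; standing home in a socket its centre is about 83 mm above the bench.
- glue: White glue bottle, 52 mm in diameter, 150 mm tall; origin at the centre of its underside. Leave alone.
- sander: Black and cork sanding block, 100 x 60 x 36 mm; origin at the centre of its underside. Leave alone.
- offcut: Wooden offcut block, 70 x 45 x 30 mm; origin at the centre of its underside. Leave alone.
Things that resemble listed ones, but are neither listed nor needed, are in the scene too. Leave any green or turquoise look-alike of the spindle0 alone.

How it is judged:
By the outcome, as a careful person would: the job done as asked, in the order asked, and still so for the second after the job is handed in, with the robot touching nothing.
Of spindle0, spindle1, spindle2, spindle3 only 3 to 4 are there at a start; the rules pass over those that are not, and their reading is None.
At some moment in a run one of spindle0, spindle1, spindle2, spindle3 may be knocked a few centimetres aside while the robot is not near it.
It also fails if it takes over 210 s, if anything falls off the work surface, if the arm or the gripper's body presses on something with over 40 N, if the wrist force passes 120 N, or if a joint passes its speed limit or range.

## Working session

There is one attempt and no reset: what is moved stays moved. The work goes in short steps, Python scripts to look and compute and a tool call to move; the robot and the scene stay as the last step left them, time stands still between calls to the robot, and variables do not carry over. Pictures are saved under pics/ and viewed, at most 14 in all, crops included, and the job is handed in when it is done.

Besides the shell and the picture viewer there is one more tool, called after "Emit:" as name(argument=value, ...) on one line, values as JSON. move_arm: Moves the arm, as the interface text tells. Shift numbers are shares of 75 cm and turn numbers shares of 180 degrees, none past 1 either way. Its arguments: {"type":"object","properties":{"rows":{"type":"array","items":{"type":"number"}},"force":{"type":"number"}},"required":["rows"]}

```bash
ls; mkdir -p pics; cat > h.py <<'E'
import numpy as np, cv2
from station import arm
from scipy.spatial.transform import Rotation as R
def K(c):
    f=192/np.tan(np.radians(c["fov_y"])/2); return f
def ray(c,u,v):
    f=K(c); d=np.array([(u-c["cx"])/f,-(v-c["cy"])/f,-1.]); T=np.array(c["cam_to_world"]); return T[:3,3],T[:3,:3]@d
def at_z(c,u,v,z):
    o,d=ray(c,u,v); return o+d*(z-o[2])/d[2]
def proj(c,p):
    T=np.array(c["cam_to_world"]); q=T[:3,:3].T@(np.array(p)-T[:3,3]); f=K(c); return np.array([c["cx"]+f*q[0]/-q[2],c["cy"]-f*q[1]/-q[2]])
def snap(name,fn,crop=None,s=1):
    c=arm.capture(name); im=c["image"]
    if crop: x0,y0,x1,y1=crop; im=im[y0:y1,x0:x1]
    cv2.imwrite("pics/"+fn,cv2.cvtColor(cv2.resize(im,None,fx=s,fy=s,interpolation=cv2.INTER_CUBIC),cv2.COLOR_RGB2BGR)); return c
E
python3 - <<'E'
from h import *
for n in("scene","top"):
    c=snap(n,n+"0.png",s=1.5); print({k:v for k,v in c.items() if k!="image"})
print(arm.observe(), arm.tip_extent)
E
```

```text
pics
{'fov_y': 42.96065256160305, 'cx': 253.28385421662313, 'cy': 187.56705169820452, 'cam_to_world': array([[-0.3354366 , -0.61242957,  0.71582981,  1.58834146],
       [ 0.94195304, -0.20644198,  0.26477572,  0.42320395],
       [-0.01437916,  0.76309353,  0.64612809,  1.05922417],
       [ 0.        ,  0.        ,  0.        ,  1.        ]])}
{'fov_y': 53.14647660135935, 'cx': 258.62986519742265, 'cy': 197.4499575171421, 'cam_to_world': array([[ 0.04381256,  0.97858776, -0.20111306,  0.292396  ],
       [-0.99903825,  0.04256485, -0.01052636,  0.01172369],
       [-0.00174062,  0.20138082,  0.97951148,  1.20920524],
       [ 0.        ,  0.        ,  0.        ,  1.        ]])}
{'time_s': 0.1, 'joints': array([ 1.09269281e+00,  3.79354986e-01,  1.73471381e+00,  3.81901157e-06,
        1.02850649e+00, -3.32878620e-02]), 'qd': array([ 0.00032701,  0.00163521, -0.00217625, -0.00069855, -0.00068853,
        0.00028185]), 'effort': array([ 1.59889682e-03, -7.65031242e+01, -4.35294199e+01,  6.53102598e-02,
        3.98382393e-02,  1.19759920e-05]), 'position': array([0.30104966, 0.63159291, 0.23835887]), 'orientation': array([ 2.20579715e-01,  9.75368827e-01, -4.74930791e-04, -1.25845404e-04]), 'wrist_force': array([0.24801089, 0.32386225, 0.11949987]), 'torque': array([-0.00689533,  0.06686219, -0.04233852]), 'grip_force': 0.0, 'grip_width': 0.09116245720203456} 0.025
```

View pics/scene0.png

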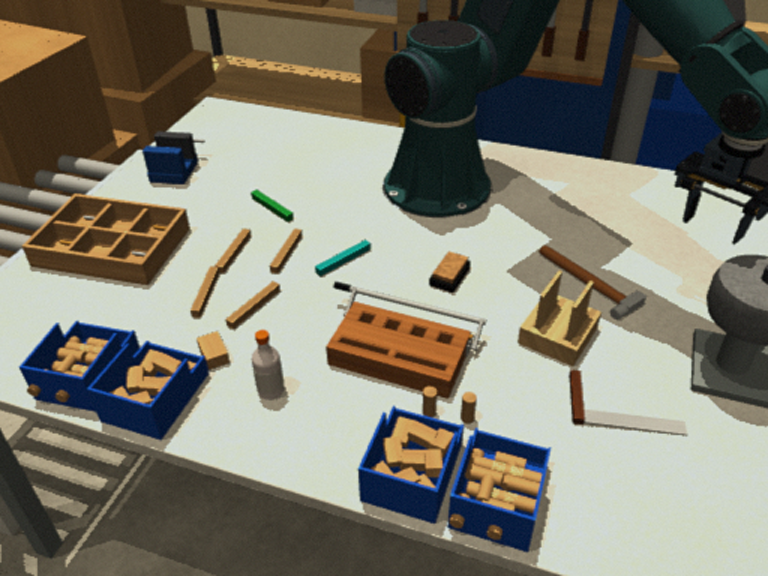

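View pics/top0.png

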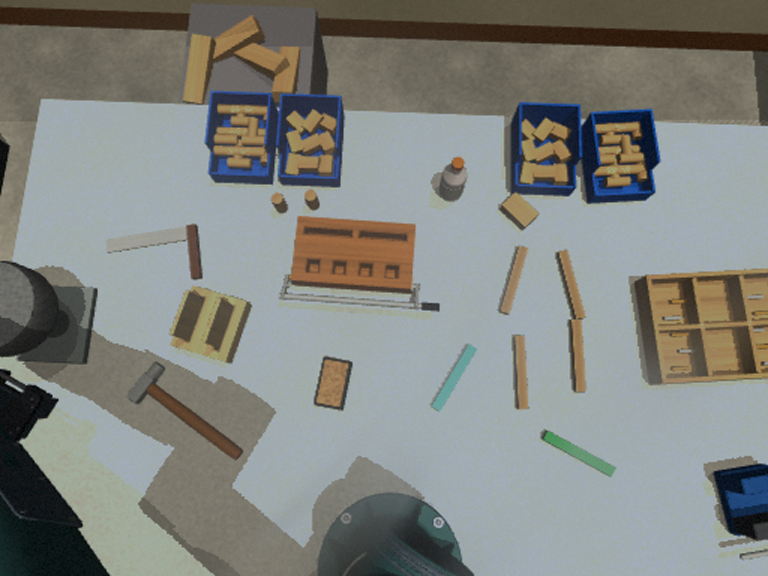

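```bash
python3 - <<'E'
from h import *
c=snap("top","t1.png",(105,130,295,245),4)
c=snap("scene","s1.png",(115,140,415,270),2.6)
c=snap("top","t2.png",(300,130,440,320),3.0)
h=cv2.cvtColor(c["image"],cv2.COLOR_RGB2HSV)
for p in [(345,185),(380,190),(347,247),(384,237),(345,140),(220,160),(310,250),(150,205),(330,215),(164,209)]: print(p,h[p[1],p[0]])
m=((h[...,0]<24)&(h[...,0]>4)&(h[...,1]>75)&(h[...,2]>80)).astype(np.uint8)
n,l,s,ct=cv2.connectedComponentsWithStats(m)
for i in range(1,n):
    if s[i,4]>60: print(s[i],ct[i].round(1))
E
```

```text
(345, 185) [ 16  99 160]
(380, 190) [ 17 109 150]
(347, 247) [ 16  95 150]
(384, 237) [ 16 113 153]
(345, 140) [ 19 107 160]
(220, 160) [ 13 148 158]
(310, 250) [101  29 178]
(150, 205) [18 65 86]
(330, 215) [100  21 178]
(164, 209) [19 62 86]
[ 122   10   52   59 1027] [141.2  36.7]
[156  28  44  40 780] [182.9  42.9]
[142  70  36  42 984] [160.6  89.9]
[191  73  33  44 941] [207.   95.2]
[347  79  34  44 945] [362.8 101.2]
[396  81  35  44 895] [413.4 101.8]
[335 129  23  22 271] [346.3 139.1]
[ 192  144   85   49 3195] [235.4 168.6]
[125 150   8  35 178] [128.6 167. ]
[334 164  18  45 246] [342.4 185.6]
[372 167  18  94 567] [383.1 214.2]
[ 431  179   81   76 4246] [472.7 216.2]
[114 191  26  41 164] [127.7 212.1]
[136 212  19  25  77] [143.5 228.2]
[344 224   8  49 288] [347.2 248.3]
[211 240  21  31 476] [221.1 255. ]
[ 98 257  62  49 497] [129.7 281.5]
```

View pics/t1.png

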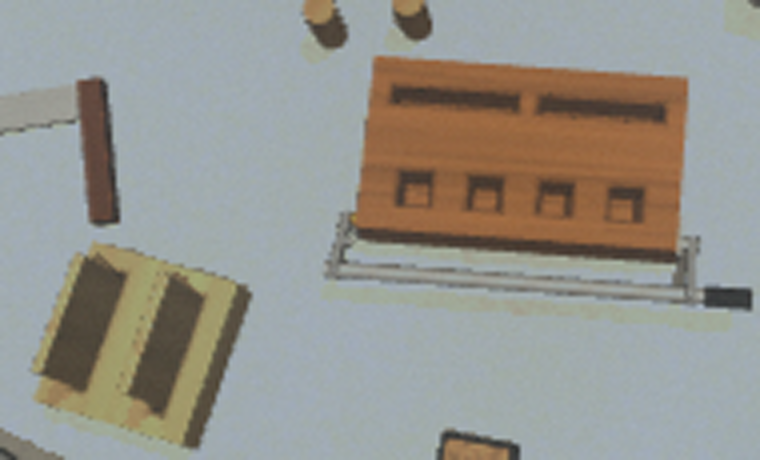

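View pics/s1.png

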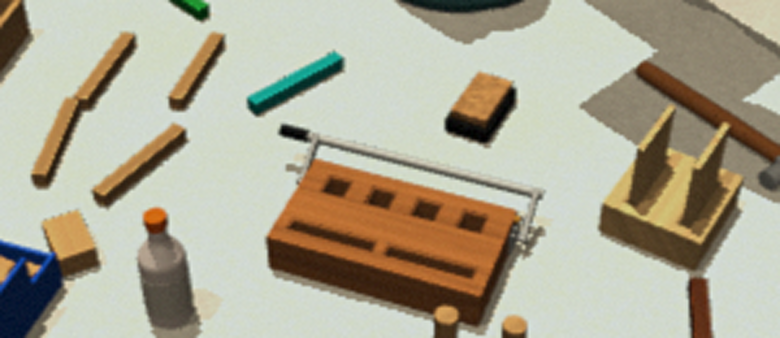

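```bash
cat > fit.py <<'E'
from h import *
from scipy.optimize import minimize
def mask(c,s=70):
    h=cv2.cvtColor(c["image"],cv2.COLOR_RGB2HSV).astype(int)
    return ((h[...,0]<27)&(h[...,0]>3)&(h[...,1]>s)).astype(np.float32)
def corners(b):  # (lx,ly,z0,z1,ox,oy)
    lx,ly,z0,z1,ox,oy=b
    return np.array([[ox+sx*lx/2,oy+sy*ly/2,z] for sx in(-1,1) for sy in(-1,1) for z in(z0,z1)])
def sil(c,x,y,yaw,boxes,roi,S=6):
    x0,y0,x1,y1=roi; im=np.zeros(((y1-y0)*S,(x1-x0)*S),np.uint8)
    Rz=R.from_euler("z",yaw).as_matrix()
    for b in boxes:
        P=(Rz@corners(b).T).T+[x,y,0]
        uv=np.array([proj(c,p) for p in P])
        q=((uv-[x0,y0]+.5)*S-.5)*16
        cv2.fillConvexPoly(im,cv2.convexHull(np.round(q).astype(np.int32)),1,shift=4)
    return im.reshape(y1-y0,S,x1-x0,S).mean((1,3))
def fit(cams,p0,boxes,pad=10,s=70,off=None,ign=None,disc=20):
    ms=[]
    for c in cams:
        Rz=R.from_euler("z",p0[2]).as_matrix()
        uv=np.array([proj(c,Rz@q+[p0[0],p0[1],0]) for b in boxes for q in corners(b)])
        a=np.floor(uv.min(0)-pad).astype(int); e=np.ceil(uv.max(0)+pad).astype(int)
        a=np.maximum(a,0); e=np.minimum(e,[512,384])
        roi=(a[0],a[1],e[0],e[1]); m=mask(c,s)[a[1]:e[1],a[0]:e[0]]
        w=cv2.dilate(np.ceil(sil(c,*p0,boxes,roi)).astype(np.uint8),np.ones((disc,disc)))
        ms.append((c,roi,m,w))
    f=lambda v:sum((w*abs(sil(c,*(v*[1,1,5] if 0 else v),boxes,roi)-m)).sum() for c,roi,m,w in ms)
    g=lambda v:f(np.array([v[0],v[1],v[2]*8]))
    q=np.array([p0[0],p0[1],p0[2]/8])
    r=minimize(g,q,method="Nelder-Mead",options=dict(initial_simplex=[q,q+[.01,0,0],q+[0,.01,0],q+[0,0,.012]],xatol=1e-5,fatol=.05))
    return np.array([r.x[0],r.x[1],r.x[2]*8]),r.fun
E
python3 - <<'E'
from fit import *
t=arm.capture("top"); s=arm.capture("scene")
def g(u,v,z): return at_z(t,u,v,z).round(4)
# carrier top corners from t1
co=[g(105+u/4,130+v/4,.05) for u,v in((375,57),(688,78),(677,250),(358,230))]
print(co); cc=np.mean(co,0); d=co[0]-co[1]; yaw=np.arctan2(-d[0],d[1]); print("car0",cc,yaw)
CAR=[(.14,.25,0,.05,0,0)]
for cams in([t],[s],[t,s]): print("car",*fit(cams,(cc[0],cc[1],yaw),CAR))
# spindles
SP=[(.15,.02,0,.02,0,0)]
for n,(a,b) in dict(A=((521,247),(505,313)),B=((562,251),(577,318)),C=((520,335),(522,408)),D=((575,319),(579,391))).items():
    p=g(a[0]/1.5,a[1]/1.5,.02);q=g(b[0]/1.5,b[1]/1.5,.02); m=(p+q)/2; yw=np.arctan2(*(p-q)[1::-1])
    for cams in([t],[s],[t,s]): print(n,*fit(cams,(m[0],m[1],yw),SP,disc=7))
# stock
co=[g(105+u/4,130+v/4,.045) for u,v in((90,243),(250,290),(186,447),(36,400))]
cc=np.mean(co,0); d=co[0]-co[1]; yaw=np.arctan2(-d[0],d[1]); print("st0",cc,yaw,[np.linalg.norm(co[i]-co[i-1]) for i in range(4)])
E
```

```text
[array([0.6944, 0.2216, 0.05  ]), array([ 0.6877, -0.0271,  0.05  ]), array([ 0.5481, -0.0234,  0.05  ]), array([0.5532, 0.2242, 0.05  ])]
car0 [0.62085  0.098825 0.05    ] -0.026933573875275355
car [ 0.62409706  0.10120485 -0.03220854] 193.47222222222223
car [ 0.62088381  0.10169834 -0.03165851] 252.41666666666666
car [ 0.6223688   0.10145236 -0.03362917] 495.8611111111111
A [ 0.59074132 -0.24212701 -0.27483025] 79.47222222222223
A [ 0.58373926 -0.24020774 -0.26882388] 34.19444444444444
A [ 0.58607275 -0.24057134 -0.26959881] 118.52777777777777
B [ 0.57989475 -0.36245692  0.22300579] 149.86111111111111
B [ 0.57548289 -0.36151619  0.22384846] 67.08333333333333
B [ 0.5738365  -0.36274454  0.22878702] 224.83333333333334
C [ 0.39060875 -0.25709481  0.03967631] 99.27777777777777
C [ 0.3877824  -0.25460824  0.05449577] 22.86111111111111
C [ 0.39045572 -0.25515867  0.04865728] 126.44444444444446
D [ 0.43306991 -0.37520029  0.0165824 ] 139.38888888888886
D [ 0.43360647 -0.37293349  0.03312286] 57.94444444444444
D [ 0.43283383 -0.37335238  0.03496753] 198.16666666666669
st0 [0.457525 0.3848   0.045   ] -0.24331967847372027 [np.float64(0.1267743270540215), np.float64(0.13157575764554807), np.float64(0.12824422014266373), np.float64(0.12161270492839141)]
```

```bash
python3 - <<'E'
from fit import *
from scipy.optimize import least_squares
print([a for a in dir(arm) if a[0]!='_'])
t=arm.capture("top"); s=arm.capture("scene")
loc=[(-.035,.0825,.05),(-.035,.0275,.05),(-.035,-.0275,.05),(-.035,-.0825,.05),(.07,.125,.05),(.07,-.125,.05),(-.07,-.125,.05),(-.07,.125,.05)]
pt=[(415,188),(486,193),(556,198),(626,203),(375,57),(688,78),(677,250),(358,230)]
ps=[(473,222),(427,210),(381,198),(338,187)]  # sockets y high..low
pt=[((105+(u+.5)/4-.5),130+(v+.5)/4-.5) for u,v in pt]; ps=[(115+(u+.5)/2.6-.5,140+(v+.5)/2.6-.5) for u,v in ps]
def res(v,which):
    Rz=R.from_euler("z",v[2]).as_matrix(); o=[]
    for c,P in((t,pt),(s,ps)):
        if which in("b","t" if c is t else "s"):
            o+=[proj(c,Rz@np.array(l)+[v[0],v[1],0])-p for l,p in zip(loc,P)]
    return np.ravel(o)
for w in "tsb":
    r=least_squares(res,(.622,.101,-.03),args=(w,)); print(w,r.x.round(4),np.sqrt(np.mean(r.fun**2)).round(2))
STK=[(.12,.13,0,.045,0,0),(.008,.09,.008,.128,.032,0),(.008,.09,.008,.128,-.032,0)]
for cams in([t],[s],[t,s]): print("stock",*fit(cams,(.4575,.385,-.243),STK,s=55))
v,_=fit([t,s],(.4575,.385,-.243),STK,s=55)
for c,n in((t,"t"),(s,"s")): # predicted vs image panel top corners
    for l in [(.032,.045,.128),(.032,-.045,.128),(-.032,.045,.128),(-.032,-.045,.128)]:
        print(n,l,proj(c,R.from_euler("z",v[2]).as_matrix()@np.array(l)+[v[0],v[1],0]).round(1))
E
```

```text
['MotionError', 'capture', 'hand_in', 'observe', 'tip_extent']
t [ 0.6222  0.1001 -0.0245] 0.18
s [ 0.6221  0.1034 -0.0328] 0.13
b [ 0.6221  0.1013 -0.0271] 0.42
stock [ 0.461652    0.39432275 -0.26187258] 512.7222222222222
stock [ 0.46431956  0.39121884 -0.15756808] 873.0
stock [ 0.46250039  0.3925614  -0.17806038] 1406.5
t (0.032, 0.045, 0.128) [117.  195.6]
t (0.032, -0.045, 0.128) [147.  202.4]
t (-0.032, 0.045, 0.128) [110.4 217.1]
t (-0.032, -0.045, 0.128) [140.8 224. ]
s (0.032, 0.045, 0.128) [389.8 204.2]
s (0.032, -0.045, 0.128) [359.4 194.1]
s (-0.032, 0.045, 0.128) [396.7 191.2]
s (-0.032, -0.045, 0.128) [367.  181.7]
```

```bash
python3 - <<'E'
from fit import *
t=arm.capture("top"); s=arm.capture("scene")
STK=[(.12,.13,0,.045,0,0),(.008,.09,.008,.128,.032,0),(.008,.09,.008,.128,-.032,0)]
for cams in([t],[s],[t,s]): v,f=fit(cams,(.4575,.385,1.327),STK,s=55); print("stock",v,f)
def dr(c,crop,k,name):
    im=cv2.resize(c["image"][crop[1]:crop[3],crop[0]:crop[2]],None,fx=k,fy=k,interpolation=cv2.INTER_CUBIC)
    for b in STK:
        q=(R.from_euler("z",v[2]).as_matrix()@corners(b).T).T+[v[0],v[1],0]
        for i in range(8):
            for j in range(i):
                if bin(i^j).count("1")==1:
                    a,e=[tuple(np.round((proj(c,p)-crop[:2]+.5)*k-.5).astype(int)) for p in(q[i],q[j])]
                    cv2.line(im,tuple(map(int,a)),tuple(map(int,e)),(255,0,0),1)
    return cv2.cvtColor(im,cv2.COLOR_RGB2BGR)
a=dr(t,(105,180,175,250),5.5,0); b=dr(s,(340,170,410,240),5.5,0)
cv2.imwrite("pics/stk.png",np.hstack([a,b]))
E
```

```text
stock [0.46060321 0.38961251 1.31736019] 470.6111111111111
stock [0.45912457 0.39153808 1.31822063] 667.6388888888889
stock [0.46028021 0.39074109 1.31872048] 1150.0833333333335
```

View pics/stk.png

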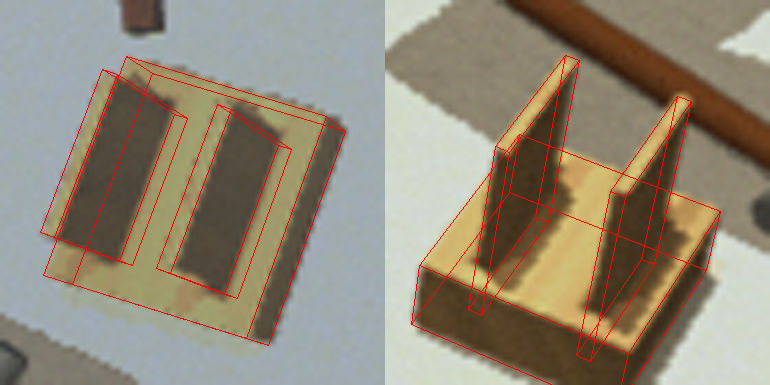

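```bash
python3 - <<'E'
from h import *
t=arm.capture("top"); s=arm.capture("scene")
for n,u,v,z in [("bin1 nr L",207,183,.06),("bin1 nr R",275,185,.06),("bin2 nr R",341,185,.06),("bin1 nr L z0",207,183,0),("peg1",278,199,.03),("peg2",311,195,.03),("glue",455,190,.0),("glue top",458,160,.15),("offc",519,210,.03),("bin3 nr",512,193,.06),("sander",333,383,.036),("teal a",470,347,.02),("teal b",436,408,.02),("green a",545,432,.02),("green b",613,473,.02)]:
    print(n,at_z(t,u/1.5,v/1.5,z).round(3))
# bin height from scene: near wall bottom vs top; bins 1: front-left-bottom px
for n,u,v,z in [("bin left rim near",440,440,.06),("binL top back",395,408,.06),("bin L bottom near",432,517,0),("bin L rim near corner",436,462,.06),("bin R bottom",528,548,0),("bin R rim",534,490,.06),("peg1b",432,415,0),("peg1t",432,390,.03),("peg2b",468,422,0)]:
    print(n,at_z(s,u/1.5,v/1.5,z).round(3))
E
```

```text
bin1 nr L [0.757 0.419 0.06 ]
bin1 nr R [0.759 0.274 0.06 ]
bin2 nr R [0.765 0.134 0.06 ]
bin1 nr L z0 [0.781 0.44  0.   ]
peg1 [0.739 0.272 0.03 ]
peg2 [0.751 0.201 0.03 ]
glue [ 0.788 -0.114  0.   ]
glue top [ 0.79  -0.103  0.15 ]
offc [ 0.736 -0.25   0.03 ]
bin3 nr [ 0.762 -0.228  0.06 ]
sander [0.35  0.127 0.036]
teal a [ 0.437 -0.15   0.02 ]
teal b [ 0.31  -0.083  0.02 ]
green a [ 0.272 -0.303  0.02 ]
green b [ 0.198 -0.437  0.02 ]
bin left rim near [0.838 0.248 0.06 ]
binL top back [0.797 0.154 0.06 ]
bin L bottom near [0.945 0.267 0.   ]
bin L rim near corner [0.882 0.254 0.06 ]
bin R bottom [0.948 0.424 0.   ]
bin R rim [0.883 0.414 0.06 ]
peg1b [0.743 0.208 0.   ]
peg1t [0.71  0.197 0.03 ]
peg2b [0.737 0.274 0.   ]
```

```bash
cat > plan.py <<'E'
from h import *
CAR=np.array([.6221,.1013]); CY=-.0275
def RT():
    o=arm.observe(); return np.array(o["position"]),R.from_quat(o["orientation"]),o
def rot(yv,zv):
    z=np.array(zv,float);z/=np.linalg.norm(z);y=np.array(yv,float);y/=np.linalg.norm(y);return R.from_matrix(np.c_[np.cross(y,z),y,z])
def show(label,vec,scale,lim,kind):
    f=np.array(vec)/scale; n=max(1,int(np.ceil(np.linalg.norm(f)/lim-1e-6))); print(f"{label}: {kind} rows={n} each={np.round(f/n,4).tolist()}  total={np.round(f,4).tolist()}")
def plan(ps,Rt=None,first="turn",start=None):
    """waypoint positions (TCP), optional final orientation; turn about TCP first or last"""
    p,q,o=RT() if start is None else (*start,None)
    def tr(q,p):
        for i,w in enumerate(ps):
            show(f"w{i}",q.inv().apply(np.array(w)-p),.75,.0665,"shift"); p=np.array(w)
        return p
    def tn(q):
        if Rt is None: return q
        show("turn",(q.inv()*Rt).as_rotvec(),np.pi,.0475,"turn"); return Rt
    if first=="turn": q=tn(q); p=tr(q,p)
    else: p=tr(q,p); q=tn(q)
    return p,q
def pickpose(c,yaw,g,lean,outer=False,zg=.0265):
    """spindle centre c, axis u0 outward; grip g from centre; tool leaning 'lean' rad"""
    d=np.array([np.cos(yaw),np.sin(yaw),0]); s=1 if outer else -1
    gp=np.array([c[0],c[1],0])+s*g*d+[0,0,zg]
    z=np.array([0,0,-1])*np.cos(lean)-s*d*np.sin(lean)
    Rt=rot([-d[1],d[0],0],z); return gp-.006*Rt.apply([0,0,1]),Rt
def carr(l): return np.r_[CAR+R.from_euler("z",CY).as_matrix()[:2,:2]@np.array(l[:2]),l[2]]
E
python3 - <<'E'
from plan import *
p,Rt=pickpose((.586,-.2405),-.27,.03,np.radians(30)); print(p,Rt.as_quat())
c,q,o=RT()
plan([p+[0,0,.2],p+[0,0,.06],p],Rt)
E
```

```text
[ 0.55419556 -0.23169786  0.03169615] [ 0.13000426  0.95713719 -0.03483454  0.25646414]
turn: turn rows=4 each=[-0.0036, -0.0416, -0.0136]  total=[-0.0146, -0.1662, -0.0544]
w0: shift rows=19 each=[-0.0286, -0.0537, 0.0171]  total=[-0.5427, -1.0198, 0.3245]
w1: shift rows=3 each=[0.0311, 0.0, 0.0539]  total=[0.0933, 0.0, 0.1617]
w2: shift rows=2 each=[0.02, 0.0, 0.0346]  total=[0.04, 0.0, 0.0693]
```

Emit:
move_arm(rows=[-0.0036, -0.0416, -0.0136, 0, 0, 0, 60, -0.0036, -0.0416, -0.0136, 0, 0, 0, 60, -0.0036, -0.0416, -0.0136, 0, 0, 0, 60, -0.0036, -0.0416, -0.0136, 0, 0, 0, 60])

```text
time_s: 1.05
position: [0.3013, 0.6325, 0.2398]
orientation: [0.129, 0.957, -0.034, 0.259]
wrist_force: [0.2, -0.8, -0.0]
grip_width: 0.0622
grip_force: 0.0
```

Emit:
move_arm(rows=[0, 0, 0, -0.0286, -0.0537, 0.0171, 60, 0, 0, 0, -0.0286, -0.0537, 0.0171, 60, 0, 0, 0, -0.0286, -0.0537, 0.0171, 60, 0, 0, 0, -0.0286, -0.0537, 0.0171, 60, 0, 0, 0, -0.0286, -0.0537, 0.0171, 60])

```text
time_s: 1.55
position: [0.368, 0.4028, 0.2372]
orientation: [0.13, 0.957, -0.035, 0.257]
wrist_force: [0.8, 0.7, 0.3]
grip_width: 0.0601
grip_force: 0.0
```

Emit:
move_arm(rows=[0, 0, 0, -0.0286, -0.0537, 0.0171, 60, 0, 0, 0, -0.0286, -0.0537, 0.0171, 60, 0, 0, 0, -0.0286, -0.0537, 0.0171, 60, 0, 0, 0, -0.0286, -0.0537, 0.0171, 60, 0, 0, 0, -0.0286, -0.0537, 0.0171, 60])

```text
time_s: 2.05
position: [0.4348, 0.1755, 0.2358]
orientation: [0.13, 0.957, -0.035, 0.257]
wrist_force: [0.9, 0.3, 0.2]
grip_width: 0.0602
grip_force: 0.0
```

Emit:
move_arm(rows=[0, 0, 0, -0.0286, -0.0537, 0.0171, 60, 0, 0, 0, -0.0286, -0.0537, 0.0171, 60, 0, 0, 0, -0.0286, -0.0537, 0.0171, 60, 0, 0, 0, -0.0286, -0.0537, 0.0171, 60, 0, 0, 0, -0.0286, -0.0537, 0.0171, 60])

```text
time_s: 2.55
position: [0.501, -0.0499, 0.2344]
orientation: [0.13, 0.957, -0.035, 0.257]
wrist_force: [0.8, 1.4, -0.5]
grip_width: 0.06
grip_force: 0.0
```

Emit:
move_arm(rows=[0, 0, 0, -0.0286, -0.0537, 0.0171, 60, 0, 0, 0, -0.0286, -0.0537, 0.0171, 60, 0, 0, 0, -0.0286, -0.0537, 0.0171, 60, 0, 0, 0, -0.0286, -0.0537, 0.0171, 60])

```text
time_s: 2.95
position: [0.5531, -0.2271, 0.2325]
orientation: [0.13, 0.957, -0.035, 0.257]
wrist_force: [1.7, 0.6, -0.3]
grip_width: 0.0596
grip_force: 0.0
```

Emit:
move_arm(rows=[0, 0, 0, 0.0311, 0, 0.0539, 60, 0, 0, 0, 0.0311, 0, 0.0539, 60, 0, 0, 0, 0.0311, 0, 0.0539, 60, 0, 0, 0, 0, 0, 0, 60, 0, 0, 0, 0, 0, 0, 60])

```text
time_s: 3.45
position: [0.553, -0.2408, 0.1387]
orientation: [0.125, 0.967, -0.005, 0.224]
wrist_force: [0.4, 0.4, 0.1]
grip_width: 0.0597
grip_force: 0.0
```

```bash
python3 - <<'E'
from plan import *
t=snap("top","a1.png",(300,130,440,290),3); s=snap("scene","a1s.png",(120,130,260,230),3)
a=cv2.imread("pics/a1.png");b=cv2.imread("pics/a1s.png");b=cv2.resize(b,None,fx=1,fy=1);h=max(a.shape[0],b.shape[0])
pad=lambda x:cv2.copyMakeBorder(x,0,h-x.shape[0],0,0,cv2.BORDER_CONSTANT)
cv2.imwrite("pics/a1c.png",cv2.resize(np.hstack([pad(a),pad(b)]),None,fx=.94,fy=.94))
p,Rt=pickpose((.586,-.2405),-.27,.03,np.radians(30)); plan([p],Rt)
print(RT()[2]["joints"].round(3))
E
```

```text
turn: turn rows=1 each=[0.0163, -0.0229, 0.0002]  total=[0.0163, -0.0229, 0.0002]
w0: shift rows=3 each=[0.0247, 0.0039, 0.0413]  total=[0.0742, 0.0117, 0.1239]
[-0.511  0.267  2.18   0.534  0.306 -2.305]
```

View pics/a1c.png

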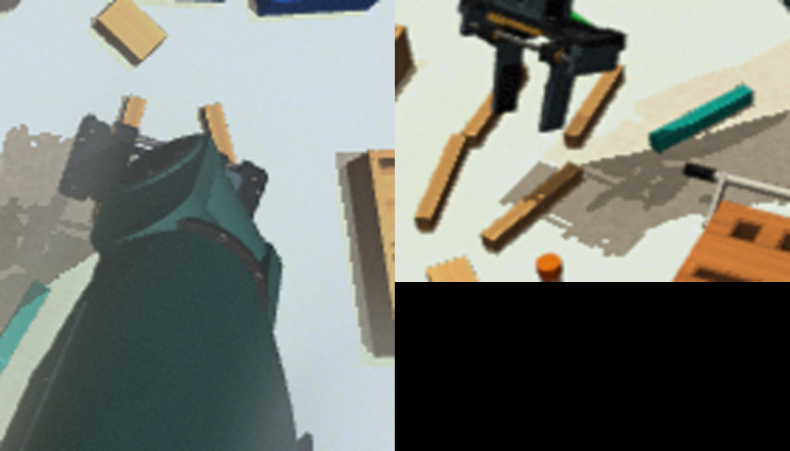

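```bash
python3 - <<'E'
from plan import *
p,Rt=pickpose((.586,-.2405),-.27,.03,np.radians(30),True); print(p); plan([p+[0,0,.1],p+[0,0,.03],p],Rt)
E
```

```text
[ 0.61780444 -0.24930214  0.03169615]
turn: turn rows=7 each=[0.0021, 0.0443, 0.0012]  total=[0.0145, 0.3104, 0.0087]
w0: shift rows=2 each=[-0.0399, 0.0058, -0.0167]  total=[-0.0797, 0.0117, -0.0333]
w1: shift rows=2 each=[-0.0233, 0.0, 0.0404]  total=[-0.0467, 0.0, 0.0808]
w2: shift rows=1 each=[-0.02, 0.0, 0.0346]  total=[-0.02, 0.0, 0.0346]
```

Emit:
move_arm(rows=[0.0021, 0.0443, 0.0012, 0, 0, 0, 60, 0.0021, 0.0443, 0.0012, 0, 0, 0, 60, 0.0021, 0.0443, 0.0012, 0, 0, 0, 60, 0.0021, 0.0443, 0.0012, 0, 0, 0, 60])

```text
time_s: 3.95
position: [0.5547, -0.2395, 0.141]
orientation: [0.129, 0.991, 0.018, -0.036]
wrist_force: [-0.4, 0.4, 0.5]
grip_width: 0.0598
grip_force: 0.0
```

Emit:
move_arm(rows=[0.0021, 0.0443, 0.0012, 0, 0, 0, 60, 0.0021, 0.0443, 0.0012, 0, 0, 0, 60, 0.0021, 0.0443, 0.0012, 0, 0, 0, 60, 0, 0, 0, -0.0399, 0.0058, -0.0167, 60, 0, 0, 0, -0.0399, 0.0058, -0.0167, 60])

```text
time_s: 4.45
position: [0.6201, -0.2476, 0.1336]
orientation: [0.127, 0.962, 0.035, -0.24]
wrist_force: [0.2, -0.2, 0.5]
grip_width: 0.0602
grip_force: 0.0
```

```bash
python3 - <<'E'
from plan import *
p,Rt=pickpose((.586,-.2405),-.27,.03,np.radians(30),True); print(RT()[2]["joints"].round(3)); plan([p+[0,0,.03],p],Rt)
E
```

```text
[-0.395  0.651  1.59  -0.056  1.388 -1.678]
turn: turn rows=1 each=[0.001, 0.0109, 0.0024]  total=[0.001, 0.0109, 0.0024]
w0: shift rows=2 each=[-0.0229, -0.0015, 0.0421]  total=[-0.0459, -0.003, 0.0842]
w1: shift rows=1 each=[-0.02, 0.0, 0.0346]  total=[-0.02, 0.0, 0.0346]
```

Emit:
move_arm(rows=[0.001, 0.0109, 0.0024, 0, 0, 0, 60, 0, 0, 0, -0.0229, -0.0015, 0.0421, 60, 0, 0, 0, -0.0229, -0.0015, 0.0421, 60, 0, 0, 0, -0.02, 0, 0.0346, 60, 0, 0, 0, 0, 0, 0, 60])

```text
time_s: 4.95
position: [0.6166, -0.2489, 0.0304]
orientation: [0.13, 0.957, 0.035, -0.257]
wrist_force: [0.6, 0.4, 0.6]
grip_width: 0.0596
grip_force: 0.2
```

Emit:
move_arm(rows=[0, 0, 0, 0, 0, 0, 10, 0, 0, 0, 0, 0, 0, 10, 0, 0, 0, 0, 0, 0, 10, 0, 0, 0, 0, 0, 0, 10, 0, 0, 0, 0, 0, 0, 10], force=30)

```text
time_s: 5.45
position: [0.6163, -0.249, 0.0307]
orientation: [0.13, 0.957, 0.036, -0.257]
wrist_force: [0.4, 1.1, 0.2]
grip_width: 0.0232
grip_force: 0.5
```

Emit:
move_arm(rows=[0, 0, 0, 0, 0, 0, 10, 0, 0, 0, 0, 0, 0, 10, 0, 0, 0, 0.0222, 0, -0.0385, 10, 0, 0, 0, 0.0222, 0, -0.0385, 10, 0, 0, 0, 0.0222, 0, -0.0385, 10])

```text
time_s: 5.95
position: [0.6161, -0.2492, 0.1312]
orientation: [0.13, 0.957, 0.036, -0.257]
wrist_force: [0.2, -0.7, -0.6]
grip_width: 0.0193
grip_force: 30.0
```

Emit:
move_arm(rows=[0, -0.0417, 0, 0, 0, 0, 10, 0, -0.0417, 0, 0, 0, 0, 10, 0, -0.0417, 0, 0, 0, 0, 10, 0, -0.0417, 0, 0, 0, 0, 10])

```text
time_s: 6.35
position: [0.6166, -0.2495, 0.131]
orientation: [0.135, 0.991, 0.001, 0.003]
wrist_force: [0.5, -0.1, -0.8]
grip_width: 0.02
grip_force: 30.0
```

```bash
python3 - <<'E'
from plan import *
p,q,o=RT(); print(p,q.as_matrix().round(3).tolist(),o["grip_width"],o["grip_force"],o["joints"].round(3))
s=snap("scene","g1.png",(110,100,290,240),3)
E
```

```text
[ 0.61657341 -0.24951451  0.13102208] [[-0.964, 0.267, 0.005], [0.267, 0.964, 0.0], [-0.005, 0.002, -1.0]] 0.02000239671558161 29.993664622306824 [-0.421  0.46   1.849  0.004  0.828 -1.723]
```

View pics/g1.png

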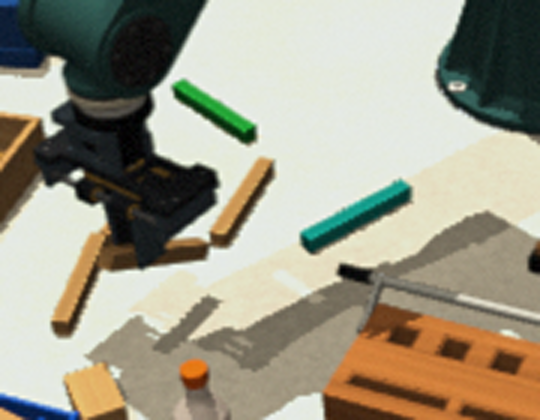

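Emit:
move_arm(rows=[0, 0, 0.0455, 0, 0, -0.008, 10, 0, 0, 0.0455, 0, 0, -0.008, 10, 0, 0, 0.0455, 0, 0, -0.008, 10, 0, 0, 0.0455, 0, 0, -0.008, 10, 0, 0, 0.0455, 0, 0, -0.008, 10])

```text
time_s: 6.9
position: [0.6162, -0.2494, 0.1605]
orientation: [0.475, 0.88, 0.001, -0.002]
wrist_force: [-0.3, -0.4, -1.0]
grip_width: 0.0201
grip_force: 30.0
```

Emit:
move_arm(rows=[0, 0, 0.0455, 0, 0, -0.008, 10, 0, 0, 0.0455, 0, 0, -0.008, 10, 0, 0, 0.0455, 0, 0, -0.008, 10, 0, 0, 0.0455, 0, 0, -0.008, 10, 0, 0, 0.0455, 0, 0, -0.008, 10])

```text
time_s: 7.4
position: [0.6162, -0.2495, 0.1905]
orientation: [0.753, 0.658, -0.0, -0.002]
wrist_force: [0.1, -0.4, -0.9]
grip_width: 0.0199
grip_force: 30.0
```

Emit:
move_arm(rows=[0, 0, 0.0455, 0, 0, -0.008, 10, 0, 0, 0.0455, 0, 0, -0.008, 10, 0, 0, 0.0455, 0, 0, -0.008, 10, 0, 0, 0.0455, 0, 0, -0.008, 10, 0, 0, 0.0455, 0, 0, -0.008, 10])

```text
time_s: 7.9
position: [0.6163, -0.2495, 0.2205]
orientation: [0.936, 0.353, -0.001, -0.002]
wrist_force: [0.4, 0.1, -0.9]
grip_width: 0.0195
grip_force: 30.0
```

Emit:
move_arm(rows=[0, 0, 0.0455, 0, 0, -0.008, 10, 0, 0, 0.0455, 0, 0, -0.008, 10, 0, 0, 0.0455, 0, 0, -0.008, 10, 0, 0, 0.0455, 0, 0, -0.008, 10, 0, 0, 0.0455, 0, 0, -0.008, 10])

```text
time_s: 8.4
position: [0.6163, -0.2496, 0.2505]
orientation: [1.0, 0.003, -0.002, -0.002]
wrist_force: [0.3, 0.5, -0.3]
grip_width: 0.0195
grip_force: 30.0
```

Emit:
move_arm(rows=[0, 0, 0, 0, 0, -0.008, 10, 0, -0.0417, 0, 0, 0, 0, 10, 0, -0.0417, 0, 0, 0, 0, 10, 0, -0.0417, 0, 0, 0, 0, 10, 0, -0.0417, 0, 0, 0, 0, 10])

```text
time_s: 8.9
position: [0.6167, -0.2498, 0.2572]
orientation: [0.965, 0.008, -0.262, -0.0]
wrist_force: [-0.6, -0.2, -1.0]
grip_width: 0.0195
grip_force: 30.0
```

```bash
cat >> plan.py <<'E'
def rel(cen,ptool,quat):
    """spindle centre in tool frame (y centred)"""
    v=R.from_quat(quat).inv().apply(np.array(cen)-np.array(ptool)); v[1]=0; return v
def standpose(relc,l,zc,lean=np.radians(30),s=-1):
    """TCP pose with spindle centre over carrier point l at height zc, tool pointing to carrier -x, lean below horizontal"""
    M=R.from_euler("z",CY); x=M.apply([1,0,0]); y=M.apply([0,1,0])
    Rt=rot(s*y,-x*np.cos(lean)-np.array([0,0,1])*np.sin(lean))
    c=carr((l[0],l[1],zc)); return c-Rt.apply(relc),Rt
E
python3 - <<'E'
from plan import *
r=rel((.586,-.2405,.010),(.6163,-.249,.0307),[.13,.957,.036,-.257]); print(r)
p,q,o=RT(); print(p,o["joints"].round(3))
a,Rt=standpose(r,(-.035,-.0825),.083+.12); b,_=standpose(r,(-.035,-.0825),.083+.05)
print(a,b); plan([a+[0,0,.04],a,b],Rt)
E
```

```text
[0.0168562  0.         0.03368525]
[ 0.61670918 -0.24978353  0.2572253 ] [-0.354  0.517  1.56  -0.181  1.566  1.247]
[0.60558111 0.01922318 0.23444052] [0.60558111 0.01922318 0.16444052]
turn: turn rows=4 each=[0.0022, -0.0411, 0.0027]  total=[0.009, -0.1644, 0.011]
w0: shift rows=6 each=[-0.0054, -0.0597, 0.0017]  total=[-0.0322, -0.3581, 0.0099]
w1: shift rows=1 each=[0.0462, 0.0, 0.0267]  total=[0.0462, 0.0, 0.0267]
w2: shift rows=2 each=[0.0404, 0.0, 0.0233]  total=[0.0808, 0.0, 0.0467]
```

Emit:
move_arm(rows=[0.0022, -0.0411, 0.0027, 0, 0, 0, 10, 0.0022, -0.0411, 0.0027, 0, 0, 0, 10, 0.0022, -0.0411, 0.0027, 0, 0, 0, 10, 0.0022, -0.0411, 0.0027, 0, 0, 0, 10])

```text
time_s: 9.3
position: [0.617, -0.2496, 0.2568]
orientation: [0.866, -0.012, -0.5, -0.008]
wrist_force: [0.4, 0.1, -0.8]
grip_width: 0.0196
grip_force: 30.0
```

Emit:
move_arm(rows=[0, 0, 0, -0.0054, -0.0597, 0.0017, 10, 0, 0, 0, -0.0054, -0.0597, 0.0017, 10, 0, 0, 0, -0.0054, -0.0597, 0.0017, 10, 0, 0, 0, -0.0054, -0.0597, 0.0017, 10, 0, 0, 0, -0.0054, -0.0597, 0.0017, 10])

```text
time_s: 9.8
position: [0.6074, -0.0236, 0.2706]
orientation: [0.867, -0.012, -0.498, -0.008]
wrist_force: [2.0, 0.5, -0.2]
grip_width: 0.0198
grip_force: 30.0
```

Emit:
move_arm(rows=[0, 0, 0, -0.0054, -0.0597, 0.0017, 10, 0, 0, 0, 0.0462, 0, 0.0267, 10, 0, 0, 0, 0.0347, 0, 0.02, 10, 0, 0, 0, 0, 0, 0, 10, 0, 0, 0, 0, 0, 0, 10])

```text
time_s: 10.3
position: [0.6064, 0.0192, 0.2036]
orientation: [0.867, -0.013, -0.498, -0.007]
wrist_force: [-0.1, -0.5, -0.0]
grip_width: 0.02
grip_force: 30.0
```

```bash
python3 - <<'E'
from plan import *
t=snap("top","c1.png",(190,120,290,220),3.9); s=snap("scene","c1s.png",(200,150,300,250),3.9)
cv2.imwrite("pics/c1c.png",np.hstack([cv2.imread("pics/c1.png"),cv2.imread("pics/c1s.png")]))
r=rel((.586,-.2405,.010),(.6163,-.249,.0307),[.13,.957,.036,-.257])
p,q,o=RT(); c=p+q.apply(r); print(p,"cen",c,"axis",q.apply([-np.cos(np.radians(30)),0,-.5]).round(3),o["joints"].round(3))
b,Rt=standpose(r,(-.035,-.0825),.083+.05); plan([b],Rt)
print("err carrier", R.from_euler("z",-CY).apply(c-carr((-.035,-.0825,0))))
for n,k,off in(("t",t,(190,120)),("s",s,(200,150))):
    for dz in(-.075,.075): print(n,dz,((proj(k,c+[0,0,dz])-off+.5)*3.9).round(0))
E
```

```text
[0.60697227 0.01910826 0.2047045 ] cen [0.58647693 0.01971452 0.17310701] axis [-0.008  0.001  1.   ] [-0.013  0.724  1.506  0.016  1.951  1.586]
turn: turn rows=1 each=[-0.0007, -0.0024, -0.0006]  total=[-0.0007, -0.0024, -0.0006]
w0: shift rows=1 each=[0.0456, -0.0001, 0.0285]  total=[0.0456, -0.0001, 0.0285]
err carrier [ 1.63371242e-03 -3.41477344e-05  1.73107014e-01]
t -0.075 [279. 220.]
t 0.075 [279. 163.]
s -0.075 [170. 197.]
s 0.075 [164.  38.]
```

View pics/c1c.png

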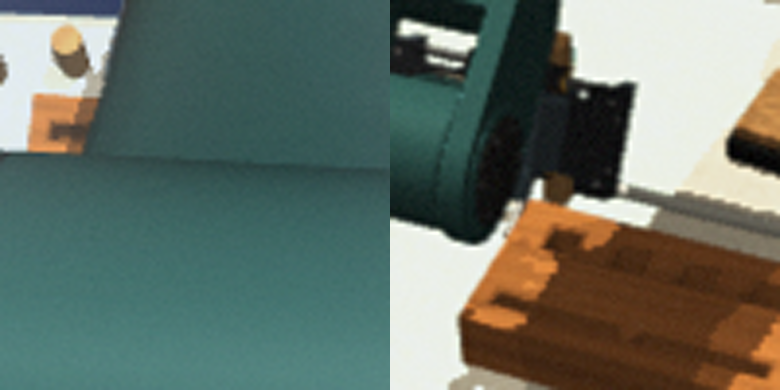

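Emit:
move_arm(rows=[0, -0.0024, 0, 0.0228, 0, 0.0143, 10, 0, 0, 0, 0.0228, 0, 0.0143, 10, 0, 0, 0, 0, 0, 0, 10, 0, 0, 0, 0, 0, 0, 10])

```text
time_s: 10.8
position: [0.6044, 0.0193, 0.162]
orientation: [0.865, -0.014, -0.501, -0.007]
wrist_force: [0.0, -0.0, 0.7]
grip_width: 0.0198
grip_force: 30.0
```

```bash
python3 - <<'E'
from plan import *
s=snap("scene","c2s.png",(215,170,275,230),8)
r=rel((.586,-.2405,.010),(.6163,-.249,.0307),[.13,.957,.036,-.257])
p,q,o=RT(); c=p+q.apply(r); print(p,"cen",c,"axis",q.apply([-np.cos(np.radians(30)),0,-.5]).round(3))
print("err carrier", R.from_euler("z",-CY).apply(c-carr((-.035,-.0825,0))))
b,Rt=standpose(r,(-.035,-.0825),.083); plan([b],Rt)
im=cv2.imread("pics/c2s.png")
for dx in(-.016,.016):
  for dy in(-.016,.016):
    u=((proj(s,carr((-.035+dx,-.0825+dy,.05)))-(215,170)+.5)*8).round().astype(int); cv2.circle(im,tuple(map(int,u)),2,(0,0,255),-1)
for dx in(-.01,.01):
  for dy in(-.01,.01):
    u=((proj(s,c+R.from_euler("z",CY).apply([dx,dy,-.075]))-(215,170)+.5)*8).round().astype(int); cv2.circle(im,tuple(map(int,u)),2,(255,0,0),-1)
cv2.imwrite("pics/c2d.png",im)
E
```

```text
[0.60481396 0.01933282 0.1626693 ] cen [0.58401745 0.01992181 0.13126889] axis [0.002 0.001 1.   ]
err carrier [-8.30532488e-04  1.05438549e-04  1.31268893e-01]
turn: turn rows=1 each=[-0.0006, 0.0006, -0.0009]  total=[-0.0006, 0.0006, -0.0009]
w0: shift rows=1 each=[0.0562, 0.0001, 0.0313]  total=[0.0562, 0.0001, 0.0313]
```

View pics/c2d.png

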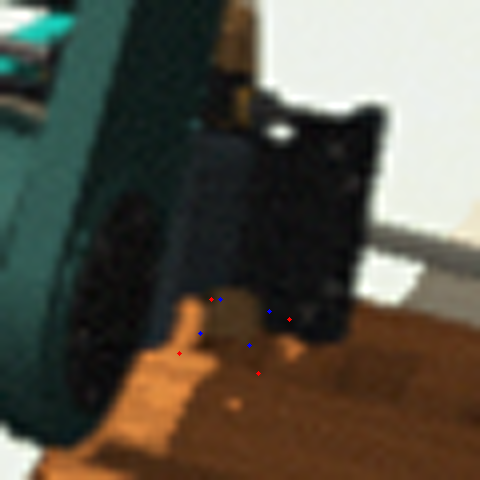

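Emit:
move_arm(rows=[0, 0, 0, 0.007, 0, 0.0039, 10, 0, 0, 0, 0.007, 0, 0.0039, 10, 0, 0, 0, 0.007, 0, 0.0039, 10])

```text
time_s: 11.15
position: [0.6051, 0.0194, 0.1443]
orientation: [0.866, -0.014, -0.5, -0.007]
wrist_force: [0.8, -0.3, -0.4]
grip_width: 0.0199
grip_force: 30.0
```

Emit:
move_arm(rows=[0, 0, 0, 0.007, 0, 0.0039, 10, 0, 0, 0, 0.007, 0, 0.0039, 10, 0, 0, 0, 0, 0, 0, 10])

```text
time_s: 11.45
position: [0.6048, 0.0193, 0.1316]
orientation: [0.865, -0.014, -0.501, -0.007]
wrist_force: [-0.5, -0.2, -1.1]
grip_width: 0.0195
grip_force: 30.0
```

Emit:
move_arm(rows=[0, 0, 0, 0.007, 0, 0.0039, 10, 0, 0, 0, 0.007, 0, 0.0039, 10, 0, 0, 0, 0.0035, 0, 0.002, 10, 0, 0, 0, 0, 0, 0, 10])

```text
time_s: 11.85
position: [0.6051, 0.0193, 0.117]
orientation: [0.865, -0.014, -0.501, -0.007]
wrist_force: [0.3, 0.2, -0.2]
grip_width: 0.0197
grip_force: 30.0
```

Emit:
move_arm(rows=[0, 0, 0, 0.0023, 0, 0.0013, 10, 0, 0, 0, 0.0023, 0, 0.0013, 10, 0, 0, 0, 0, 0, 0, 10])

```text
time_s: 12.15
position: [0.6059, 0.0193, 0.1156]
orientation: [0.865, -0.014, -0.501, -0.007]
wrist_force: [-1.2, -0.6, 14.5]
grip_width: 0.0201
grip_force: 30.0
```

Emit:
move_arm(rows=[0, 0, 0, 0, 0, 0, 42, 0, 0, 0, 0, 0, 0, 42, 0, 0, 0, 0, 0, 0, 42, 0, 0, 0, 0, 0, -0.04, 42, 0, 0, 0, 0, 0, -0.0665, 42])

```text
time_s: 12.65
position: [0.6733, 0.0173, 0.1526]
orientation: [0.864, -0.014, -0.503, -0.007]
wrist_force: [0.2, -0.2, 0.1]
grip_width: 0.042
grip_force: 0.0
```

Emit:
move_arm(rows=[0, 0, 0, 0, 0, -0.0665, 42, 0, 0, 0, -0.0577, 0, -0.0333, 60, 0, 0, 0, -0.0577, 0, -0.0333, 60, 0, 0, 0, -0.0577, 0, -0.0333, 60, 0, 0, 0, 0, 0, 0, 60])

```text
time_s: 13.15
position: [0.7197, 0.0162, 0.3356]
orientation: [0.868, -0.014, -0.496, -0.007]
wrist_force: [0.4, -0.5, 1.1]
grip_width: 0.0598
grip_force: 0.0
```

```bash
cat >> plan.py <<'E'
def spfit(guess,cams):
    from fit import fit
    return [fit([c],g,[(.15,.02,0,.02,0,0)],disc=7,pad=14) for g in guess for c in cams]
E
python3 - <<'E'
from plan import *
t=snap("top","d1.png",(180,120,400,280),2.4); s=snap("scene","d1s.png",(110,100,350,260),2.4)
cv2.imwrite("pics/d1c.png",np.vstack([cv2.imread("pics/d1.png")[:, :528],cv2.imread("pics/d1s.png")[:,:528]])[:800])
print(RT()[0],RT()[2]["joints"].round(3))
for n,g in dict(B=(.575,-.362,.225),C=(.389,-.2555,.048),D=(.433,-.3735,.033)).items():
    for v,f in spfit([g],[t,s]): print(n,v.round(4),f.round(0))
E
```

```text
[0.71821345 0.01614809 0.32926794] [-0.014  0.77   1.181  0.017  2.237  1.591]
B [ 0.5794 -0.3635  0.2017] 159.0
B [ 0.579  -0.3617  0.2606] 99.0
C [ 0.3911 -0.2568  0.0443] 103.0
C [ 0.3346 -0.1603  0.7911] 0.0
D [ 0.4329 -0.3734  0.04  ] 141.0
D [ 0.3786 -0.2961  0.6054] 0.0
```

View pics/d1c.png

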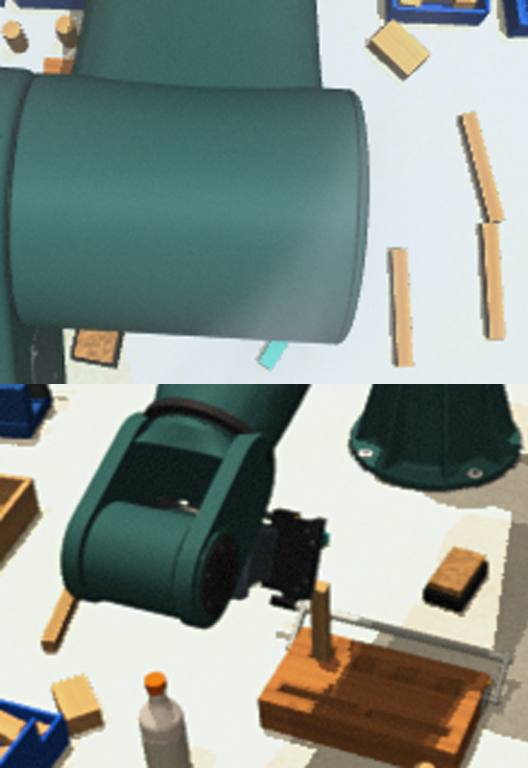

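```bash
cat >> plan.py <<'E'
def pick2(c,yaw,g=.03,lean=np.radians(30),ys=1,zg=.0265):
    p,Rt=pickpose(c,yaw,g,lean,True,zg)
    if ys<0: Rt=Rt*R.from_rotvec([0,0,np.pi])
    return p,Rt
E
python3 - <<'E'
from plan import *
p,Rt=pick2((.577,-.3625),.22,ys=-1); plan([p+[0,0,.3],p+[0,0,.05],p],Rt)
E
```

```text
turn: turn rows=4 each=[-0.0142, 0.0414, -0.0144]  total=[-0.0567, 0.1655, -0.0574]
w0: shift rows=8 each=[-0.0273, 0.0565, 0.0153]  total=[-0.2181, 0.4516, 0.1222]
w1: shift rows=6 each=[0.0278, 0.0, 0.0481]  total=[0.1667, 0.0, 0.2887]
w2: shift rows=2 each=[0.0167, 0.0, 0.0289]  total=[0.0333, 0.0, 0.0577]
```

Emit:
move_arm(rows=[-0.0142, 0.0414, -0.0144, 0, 0, 0, 60, -0.0142, 0.0414, -0.0144, 0, 0, 0, 60, -0.0142, 0.0414, -0.0144, 0, 0, 0, 60, -0.0142, 0.0414, -0.0144, 0, 0, 0, 60])

```text
time_s: 13.65
position: [0.7179, 0.0163, 0.3264]
orientation: [0.96, 0.108, -0.257, 0.029]
wrist_force: [0.4, 0.4, -0.6]
grip_width: 0.0601
grip_force: 0.0
```

Emit:
move_arm(rows=[0, 0, 0, -0.0273, 0.0565, 0.0153, 60, 0, 0, 0, -0.0273, 0.0565, 0.0153, 60, 0, 0, 0, -0.0273, 0.0565, 0.0153, 60, 0, 0, 0, -0.0273, 0.0565, 0.0153, 60])

```text
time_s: 14.05
position: [0.6622, -0.1713, 0.3276]
orientation: [0.959, 0.107, -0.26, 0.028]
wrist_force: [0.9, -0.5, 1.3]
grip_width: 0.0602
grip_force: 0.0
```

Emit:
move_arm(rows=[0, 0, 0, -0.0273, 0.0565, 0.0153, 60, 0, 0, 0, -0.0273, 0.0565, 0.0153, 60, 0, 0, 0, -0.0273, 0.0565, 0.0153, 60, 0, 0, 0, -0.0273, 0.0565, 0.0153, 60])

```text
time_s: 14.45
position: [0.6077, -0.3573, 0.3289]
orientation: [0.959, 0.107, -0.259, 0.028]
wrist_force: [0.2, 0.8, -0.2]
grip_width: 0.0604
grip_force: 0.0
```

Emit:
move_arm(rows=[0, 0, 0, 0.0278, 0, 0.0481, 60, 0, 0, 0, 0.0278, 0, 0.0481, 60, 0, 0, 0, 0.0278, 0, 0.0481, 60, 0, 0, 0, 0.0278, 0, 0.0481, 60, 0, 0, 0, 0, 0, 0, 60])

```text
time_s: 14.95
position: [0.6051, -0.354, 0.1569]
orientation: [0.959, 0.107, -0.263, 0.025]
wrist_force: [-0.9, 0.2, -1.3]
grip_width: 0.0601
grip_force: 0.0
```

```bash
python3 - <<'E'
from plan import *
p,Rt=pick2((.577,-.3625),.22,ys=-1); plan([p+[0,0,.05],p],Rt); print(RT()[0],RT()[2]["joints"].round(2))
E
```

```text
turn: turn rows=1 each=[-0.002, 0.0033, 0.0014]  total=[-0.002, 0.0033, 0.0014]
w0: shift rows=2 each=[0.0272, 0.0015, 0.0422]  total=[0.0544, 0.0029, 0.0844]
w1: shift rows=2 each=[0.0167, 0.0, 0.0289]  total=[0.0333, 0.0, 0.0577]
[ 0.60512534 -0.35396008  0.15688945] [-0.45  0.65  1.55 -0.32  1.39  1.03]
```

Emit:
move_arm(rows=[-0.002, 0.0033, 0.0014, 0.0272, 0.0015, 0.0422, 50, 0, 0, 0, 0.0272, 0.0015, 0.0422, 50, 0, 0, 0, 0.0167, 0, 0.0289, 50, 0, 0, 0, 0.0167, 0, 0.0289, 50, 0, 0, 0, 0, 0, 0, 50])

```text
time_s: 15.45
position: [0.6122, -0.3568, 0.0369]
orientation: [0.961, 0.106, -0.255, 0.03]
wrist_force: [-0.1, 0.0, -0.0]
grip_width: 0.05
grip_force: 0.0
```

Emit:
move_arm(rows=[0, 0, 0, 0, 0, 0, 10, 0, 0, 0, 0, 0, 0, 10, 0, 0, 0, 0, 0, 0, 10, 0, 0, 0, 0, 0, 0, 10, 0, 0, 0, 0, 0, 0, 10])

```text
time_s: 15.95
position: [0.614, -0.3577, 0.04]
orientation: [0.961, 0.105, -0.253, 0.032]
wrist_force: [0.3, 1.6, 7.2]
grip_width: 0.0195
grip_force: 30.1
```

Emit:
move_arm(rows=[0, 0, 0, 0, 0, 0, 10, 0, 0, 0, 0, 0, 0, 10])

```text
time_s: 16.15
position: [0.614, -0.3577, 0.0401]
orientation: [0.961, 0.105, -0.253, 0.032]
wrist_force: [0.3, 2.0, 6.3]
grip_width: 0.0197
grip_force: 30.1
```

```bash
python3 - <<'E'
from plan import *
p,q,o=RT(); print(p.round(4).tolist(),q.as_quat().round(4).tolist(),o["grip_width"],o["grip_force"])
E
```

```text
[0.614, -0.3577, 0.0401] [0.9613, 0.1051, -0.2527, 0.0317] 0.019703061056647323 30.059706608299166
```

Emit:
move_arm(rows=[0, 0, 0, -0.0222, 0, -0.0385, 10, 0, 0, 0, -0.0222, 0, -0.0385, 10, 0, 0, 0, -0.0222, 0, -0.0385, 10])

```text
time_s: 16.45
position: [0.6125, -0.3569, 0.1402]
orientation: [0.961, 0.105, -0.253, 0.031]
wrist_force: [-0.6, -0.5, -0.2]
grip_width: 0.0195
grip_force: 29.9
```

Emit:
move_arm(rows=[0, 0, 0, 0.0222, 0, 0.0385, 10, 0, 0, 0, 0.0222, 0, 0.0385, 10, 0, 0, 0, 0.021, 0, 0.037, 10, 0, 0, 0, 0, 0, 0, 30, 0, 0, 0, 0, 0, 0, 30])

```text
time_s: 16.95
position: [0.6133, -0.3576, 0.0407]
orientation: [0.961, 0.105, -0.253, 0.031]
wrist_force: [1.4, 0.3, 0.6]
grip_width: 0.0295
grip_force: 0.0
```

```bash
python3 - <<'E'
from plan import *
p,q,o=RT(); print(p.round(4).tolist(),o["grip_width"]); plan([[p[0],p[1],.0315]])
E
```

```text
[0.6133, -0.3576, 0.0407] 0.02948664455898627
w0: shift rows=1 each=[0.006, -0.0001, 0.0106]  total=[0.006, -0.0001, 0.0106]
```

Emit:
move_arm(rows=[0, 0, 0, 0.006, 0, 0.0106, 30, 0, 0, 0, 0, 0, 0, 30, 0, 0, 0, 0, 0, 0, 10, 0, 0, 0, 0, 0, 0, 10, 0, 0, 0, 0, 0, 0, 10])

```text
time_s: 17.45
position: [0.6136, -0.3577, 0.0318]
orientation: [0.961, 0.105, -0.253, 0.032]
wrist_force: [-0.1, 1.2, 3.4]
grip_width: 0.0201
grip_force: 29.9
```

Emit:
move_arm(rows=[0, 0, 0, 0, 0, 0, 10])

```text
time_s: 17.55
position: [0.6136, -0.3577, 0.0318]
orientation: [0.961, 0.105, -0.253, 0.032]
wrist_force: [0.1, 1.2, 6.5]
grip_width: 0.0194
grip_force: 29.9
```

```bash
python3 - <<'E'
from plan import *
p,q,o=RT(); print(p.round(4).tolist(),q.as_quat().round(4).tolist(),o["grip_width"],o["grip_force"])
t=arm.capture("top");s=arm.capture("scene")
for n,g in dict(B=(.577,-.3625,.22),C=(.389,-.2555,.048),D=(.433,-.3735,.033)).items():
    for v,f in spfit([g],[t,s]): print(n,v.round(4),f.round(0))
E
```

```text
[0.6136, -0.3577, 0.0318] [0.9613, 0.1052, -0.2528, 0.0315] 0.019442501299901924 29.9465274810791
B [ 0.5503 -0.2666 -0.5764] 0.0
B [ 0.6534 -0.4149  1.8735] 81.0
C [ 0.3891 -0.2555  0.0464] 314.0
C [ 0.3868 -0.2548  0.0574] 25.0
D [ 0.4567 -0.2776 -0.7634] 0.0
D [ 0.4179 -0.3727  0.0642] 70.0
```

Emit:
move_arm(rows=[0, 0, 0, -0.0222, 0, -0.0385, 10, 0, 0, 0, -0.0222, 0, -0.0385, 10, 0, 0, 0, -0.0222, 0, -0.0385, 10])

```text
time_s: 17.95
position: [0.6122, -0.357, 0.132]
orientation: [0.961, 0.105, -0.253, 0.031]
wrist_force: [0.4, -0.6, -1.2]
grip_width: 0.0196
grip_force: 29.9
```

Emit:
move_arm(rows=[0, 0.0417, 0, 0, 0, 0, 10, 0, 0.0417, 0, 0, 0, 0, 10, 0, 0.0417, 0, 0, 0, 0, 10, 0, 0.0417, 0, 0, 0, 0, 10])

```text
time_s: 18.35
position: [0.6127, -0.3573, 0.1319]
orientation: [0.994, 0.11, 0.008, 0.004]
wrist_force: [1.4, 0.7, -1.4]
grip_width: 0.0198
grip_force: 29.9
```

Emit:
move_arm(rows=[0, 0, -0.0455, 0, 0, -0.009, 10, 0, 0, -0.0455, 0, 0, -0.009, 10, 0, 0, -0.0455, 0, 0, -0.009, 10, 0, 0, -0.0455, 0, 0, -0.009, 10, 0, 0, -0.0455, 0, 0, -0.009, 10])

```text
time_s: 18.85
position: [0.612, -0.3569, 0.1651]
orientation: [0.891, 0.453, 0.003, 0.004]
wrist_force: [0.8, 0.0, -0.7]
grip_width: 0.0196
grip_force: 29.9
```

Emit:
move_arm(rows=[0, 0, -0.0455, 0, 0, -0.009, 10, 0, 0, -0.0455, 0, 0, -0.009, 10, 0, 0, -0.0455, 0, 0, -0.009, 10, 0, 0, -0.0455, 0, 0, -0.009, 10, 0, 0, -0.0455, 0, 0, -0.009, 10])

```text
time_s: 19.35
position: [0.6116, -0.3567, 0.1989]
orientation: [0.677, 0.736, 0.002, 0.005]
wrist_force: [0.2, 0.1, -0.4]
grip_width: 0.0197
grip_force: 29.9
```

Emit:
move_arm(rows=[0, 0, -0.0455, 0, 0, -0.009, 10, 0, 0, -0.0455, 0, 0, -0.009, 10, 0, 0, -0.0455, 0, 0, -0.009, 10, 0, 0, -0.0455, 0, 0, -0.009, 10, 0, 0, -0.0455, 0, 0, -0.009, 10])

```text
time_s: 19.85
position: [0.6113, -0.3565, 0.2326]
orientation: [0.376, 0.926, -0.0, 0.005]
wrist_force: [-0.3, -0.8, -0.4]
grip_width: 0.0198
grip_force: 29.9
```

Emit:
move_arm(rows=[0, 0, -0.0455, 0, 0, -0.009, 10, 0, 0, -0.0455, 0, 0, -0.009, 10, 0, 0, -0.0455, 0, 0, -0.009, 10, 0, 0, -0.0455, 0, 0, -0.009, 10, 0, 0, -0.0455, 0, 0, -0.009, 10])

```text
time_s: 20.35
position: [0.6109, -0.3564, 0.2663]
orientation: [0.028, 1.0, -0.002, 0.005]
wrist_force: [0.2, -0.3, -0.2]
grip_width: 0.0197
grip_force: 29.9
```

Emit:
move_arm(rows=[0, 0.0417, 0, 0, 0, 0, 10, 0, 0.0417, 0, 0, 0, 0, 10, 0, 0.0417, 0, 0, 0, 0, 10, 0, 0.0417, 0, 0, 0, 0, 10])

```text
time_s: 20.75
position: [0.6113, -0.3565, 0.2668]
orientation: [0.031, 0.966, 0.006, -0.256]
wrist_force: [-0.8, 0.1, -1.2]
grip_width: 0.0195
grip_force: 29.9
```

```bash
python3 - <<'E'
from plan import *
r=rel((.577,-.3625,.010),[0.6136, -0.3577, 0.0318], [0.9613, 0.1052, -0.2528, 0.0315]); print(r)
p,q,o=RT(); print(p,o["joints"].round(2),o["grip_width"])
L=(-.035,-.0275)
a,Rt=standpose(r,L,.083+.10,s=1); b,_=standpose(r,L,.083+.05,s=1)
plan([a+[0,0,.06],a,b],Rt)
E
```

```text
[-0.02126721  0.          0.03706162]
[ 0.61131844 -0.35650337  0.26679479] [-0.49  0.56  1.47 -0.21  1.59 -1.95] 0.01951104137577832
turn: turn rows=4 each=[0.0017, 0.0421, -0.0023]  total=[0.0069, 0.1683, -0.0093]
w0: shift rows=9 each=[0.0028, 0.0638, 0.001]  total=[0.0254, 0.5739, 0.009]
w1: shift rows=2 each=[-0.0346, -0.0, 0.02]  total=[-0.0693, -0.0, 0.04]
w2: shift rows=2 each=[-0.0289, -0.0, 0.0167]  total=[-0.0577, -0.0, 0.0333]
```

Emit:
move_arm(rows=[0.0017, 0.0421, -0.0023, 0, 0, 0, 10, 0.0017, 0.0421, -0.0023, 0, 0, 0, 10, 0.0017, 0.0421, -0.0023, 0, 0, 0, 10, 0.0017, 0.0421, -0.0023, 0, 0, 0, 10, 0, 0, 0, 0.0462, 0, -0.0267, 10])

```text
time_s: 21.25
position: [0.6093, -0.3549, 0.2965]
orientation: [0.01, 0.863, 0.01, -0.506]
wrist_force: [-0.1, -0.6, -2.0]
grip_width: 0.02
grip_force: 29.9
```

Emit:
move_arm(rows=[0, 0, 0, 0.0462, 0, -0.0267, 10, 0, 0, 0, 0.0028, 0.0638, 0.001, 10, 0, 0, 0, 0.0028, 0.0638, 0.001, 10, 0, 0, 0, 0.0028, 0.0638, 0.001, 10, 0, 0, 0, 0.0028, 0.0638, 0.001, 10])

```text
time_s: 21.75
position: [0.6089, -0.1632, 0.3521]
orientation: [0.012, 0.867, 0.007, -0.498]
wrist_force: [0.6, 0.3, -0.4]
grip_width: 0.0203
grip_force: 29.9
```

Emit:
move_arm(rows=[0, 0, 0, 0.0028, 0.0638, 0.001, 10, 0, 0, 0, 0.0028, 0.0638, 0.001, 10, 0, 0, 0, 0.0028, 0.0638, 0.001, 10, 0, 0, 0, 0.0028, 0.0638, 0.001, 10, 0, 0, 0, 0.0028, 0.0638, 0.001, 10])

```text
time_s: 22.25
position: [0.607, 0.0764, 0.3595]
orientation: [0.012, 0.867, 0.007, -0.498]
wrist_force: [0.6, 0.6, -0.2]
grip_width: 0.0198
grip_force: 29.9
```

Emit:
move_arm(rows=[0, 0, 0, 0, 0, 0, 10, 0, 0, 0, -0.0404, 0, 0.0233, 10, 0, 0, 0, -0.0404, 0, 0.0233, 10, 0, 0, 0, 0, 0, 0, 10])

```text
time_s: 22.65
position: [0.6061, 0.0741, 0.2855]
orientation: [0.012, 0.865, 0.007, -0.501]
wrist_force: [-0.2, -0.2, -1.2]
grip_width: 0.02
grip_force: 29.9
```

```bash
cat >> plan.py <<'E'
def chk(r,L,s,zs=(.05,.0)):
    p,q,o=RT(); c=p+q.apply(r); e=R.from_euler("z",-CY).apply(c-carr((*L,0))); b=[standpose(r,L,.083+z,s=s) for z in zs]
    print("TCP",p.round(4),"err mm",(e[:2]*1000).round(1),"zc",c[2].round(4),"j",o["joints"].round(2),"grip",round(o["grip_width"],4)); plan([x[0] for x in b],b[0][1])
E
python3 - <<'E'
from plan import *
chk(rel((.577,-.3625,.010),[0.6136, -0.3577, 0.0318], [0.9613, 0.1052, -0.2528, 0.0315]),(-.035,-.0275),1)
E
```

```text
TCP [0.6061 0.0741 0.2855] err mm [-1.8 -0.1] zc 0.2486 j [ 0.05  0.64  1.49  0.08  2.06 -1.49] grip 0.02
turn: turn rows=1 each=[0.0001, -0.0006, -0.0]  total=[0.0001, -0.0006, -0.0]
w0: shift rows=3 each=[-0.0449, 0.0001, 0.025]  total=[-0.1346, 0.0002, 0.075]
w1: shift rows=2 each=[-0.0289, -0.0, 0.0167]  total=[-0.0577, -0.0, 0.0333]
```

Emit:
move_arm(rows=[0, 0, 0, -0.0449, 0, 0.025, 10, 0, 0, 0, -0.0449, 0, 0.025, 10, 0, 0, 0, -0.0449, 0, 0.025, 10, 0, 0, 0, 0, 0, 0, 10, 0, 0, 0, 0, 0, 0, 10])

```text
time_s: 23.15
position: [0.6105, 0.0743, 0.1755]
orientation: [0.012, 0.867, 0.007, -0.498]
wrist_force: [-0.0, 0.4, -1.0]
grip_width: 0.0199
grip_force: 29.9
```

```bash
python3 - <<'E'
from plan import *
chk(rel((.577,-.3625,.010),[0.6136, -0.3577, 0.0318], [0.9613, 0.1052, -0.2528, 0.0315]),(-.035,-.0275),1,[0])
E
```

```text
TCP [0.6105 0.0743 0.1755] err mm [2.9 0.2] zc 0.1385 j [ 0.05  0.77  1.49  0.08  1.92 -1.5 ] grip 0.0199
turn: turn rows=1 each=[0.0002, 0.0014, 0.0001]  total=[0.0002, 0.0014, 0.0001]
w0: shift rows=2 each=[-0.0312, -0.0001, 0.0201]  total=[-0.0624, -0.0002, 0.0402]
```

Emit:
move_arm(rows=[0, 0.0014, 0, 0.0019, 0, 0.0033, 10, 0, 0, 0, -0.0104, 0, 0.006, 10, 0, 0, 0, -0.0104, 0, 0.006, 10, 0, 0, 0, 0, 0, 0, 10])

```text
time_s: 23.55
position: [0.6066, 0.0745, 0.1549]
orientation: [0.012, 0.866, 0.007, -0.501]
wrist_force: [-0.0, -1.1, -1.3]
grip_width: 0.0198
grip_force: 29.9
```

Emit:
move_arm(rows=[0, 0, 0, -0.0104, 0, 0.006, 10, 0, 0, 0, -0.0104, 0, 0.006, 10, 0, 0, 0, 0, 0, 0, 10])

```text
time_s: 23.85
position: [0.6065, 0.0745, 0.1363]
orientation: [0.012, 0.865, 0.007, -0.501]
wrist_force: [0.4, -0.3, -1.0]
grip_width: 0.0196
grip_force: 29.9
```

```bash
python3 - <<'E'
from plan import *
chk(rel((.577,-.3625,.010),[0.6136, -0.3577, 0.0318], [0.9613, 0.1052, -0.2528, 0.0315]),(-.035,-.0275),1,[0])
E
```

```text
TCP [0.6065 0.0745 0.1363] err mm [-1.4  0.3] zc 0.0994 j [ 0.06  0.82  1.49  0.08  1.88 -1.51] grip 0.0196
turn: turn rows=1 each=[0.0001, -0.0007, 0.0001]  total=[0.0001, -0.0007, 0.0001]
w0: shift rows=1 each=[-0.0198, -0.0004, 0.0093]  total=[-0.0198, -0.0004, 0.0093]
```

Emit:
move_arm(rows=[0, 0, 0, -0.008, 0, 0.0038, 10, 0, 0, 0, -0.008, 0, 0.0038, 10, 0, 0, 0, 0, 0, 0, 10])

```text
time_s: 24.15
position: [0.6078, 0.0745, 0.1236]
orientation: [0.012, 0.866, 0.007, -0.501]
wrist_force: [0.0, -0.7, -0.8]
grip_width: 0.0197
grip_force: 29.9
```

Emit:
move_arm(rows=[0, 0, 0, -0.0035, 0, 0.002, 10, 0, 0, 0, 0, 0, 0, 10])

```text
time_s: 24.35
position: [0.6081, 0.0746, 0.1213]
orientation: [0.012, 0.866, 0.007, -0.5]
wrist_force: [0.0, 0.0, 0.1]
grip_width: 0.0195
grip_force: 29.9
```

Emit:
move_arm(rows=[0, 0, 0, -0.0023, 0, 0.0013, 10, 0, 0, 0, 0, 0, 0, 10])

```text
time_s: 24.55
position: [0.6082, 0.0746, 0.1195]
orientation: [0.012, 0.866, 0.007, -0.5]
wrist_force: [0.1, 0.0, -0.0]
grip_width: 0.0196
grip_force: 29.9
```

Emit:
move_arm(rows=[0, 0, 0, -0.0023, 0, 0.0013, 10, 0, 0, 0, 0, 0, 0, 10])

```text
time_s: 24.75
position: [0.6084, 0.0746, 0.118]
orientation: [0.012, 0.866, 0.007, -0.5]
wrist_force: [1.5, -0.7, 3.8]
grip_width: 0.0198
grip_force: 29.9
```

Emit:
move_arm(rows=[0, 0, 0, -0.0023, 0, 0.0013, 10, 0, 0, 0, 0, 0, 0, 10])

```text
time_s: 24.95
position: [0.6088, 0.0745, 0.1177]
orientation: [0.012, 0.866, 0.007, -0.501]
wrist_force: [1.0, -1.1, 18.2]
grip_width: 0.0199
grip_force: 30.0
```

Emit:
move_arm(rows=[0, 0, 0, 0, 0, 0, 40, 0, 0, 0, 0, 0, 0, 40, 0, 0, 0, 0, 0, 0, 40, 0, 0, 0, 0, 0, -0.04, 40, 0, 0, 0, 0, 0, -0.0665, 40])

```text
time_s: 25.45
position: [0.6761, 0.0727, 0.1546]
orientation: [0.012, 0.865, 0.007, -0.502]
wrist_force: [0.9, 0.1, -0.2]
grip_width: 0.0403
grip_force: 0.0
```

Emit:
move_arm(rows=[0, 0, 0, 0, 0, -0.0665, 40, 0, 0, 0, 0.0577, 0, -0.0333, 60, 0, 0, 0, 0.0577, 0, -0.0333, 60, 0, 0, 0, 0.0577, 0, -0.0333, 60, 0, 0, 0, 0, 0, 0, 60])

```text
time_s: 25.95
position: [0.7222, 0.0714, 0.3377]
orientation: [0.012, 0.868, 0.007, -0.496]
wrist_force: [0.6, 0.3, 0.4]
grip_width: 0.0599
grip_force: 0.0
```

```bash
python3 - <<'E'
from plan import *
t=arm.capture("top");s=arm.capture("scene")
for n,g in dict(C=(.389,-.2555,.048),D=(.433,-.3735,.033)).items():
    for v,f in spfit([g],[t]): print(n,v.round(4),f.round(0))
v=spfit([(.433,-.3735,.033)],[t])[0][0]
p,Rt=pick2((.433,-.3735),.033,ys=1); plan([p+[0,0,.3],p+[0,0,.06],p],Rt)
snap("scene","d2.png",(110,100,350,260),2.4)
E
```

```text
C [ 0.4127 -0.1596 -0.7484] 0.0
D [ 0.4294 -0.3751  0.031 ] 124.0
turn: turn rows=4 each=[0.0035, -0.0415, -0.0034]  total=[0.014, -0.1659, -0.0136]
w0: shift rows=11 each=[0.0283, -0.0527, 0.0163]  total=[0.3112, -0.5802, 0.1792]
w1: shift rows=5 each=[-0.032, -0.0, 0.0554]  total=[-0.16, -0.0, 0.2771]
w2: shift rows=2 each=[-0.02, -0.0, 0.0346]  total=[-0.04, -0.0, 0.0693]
```

Emit:
move_arm(rows=[0.0035, -0.0415, -0.0034, 0, 0, 0, 60, 0.0035, -0.0415, -0.0034, 0, 0, 0, 60, 0.0035, -0.0415, -0.0034, 0, 0, 0, 60, 0.0035, -0.0415, -0.0034, 0, 0, 0, 60])

```text
time_s: 26.5
position: [0.7204, 0.0713, 0.3284]
orientation: [-0.016, 0.966, -0.005, -0.258]
wrist_force: [0.1, 0.1, 0.3]
grip_width: 0.06
grip_force: 0.0
```

Emit:
move_arm(rows=[0, 0, 0, 0.0283, -0.0527, 0.0163, 60, 0, 0, 0, 0.0283, -0.0527, 0.0163, 60, 0, 0, 0, 0.0283, -0.0527, 0.0163, 60, 0, 0, 0, 0.0283, -0.0527, 0.0163, 60, 0, 0, 0, 0.0283, -0.0527, 0.0163, 60])

```text
time_s: 27.0
position: [0.6029, -0.1315, 0.3288]
orientation: [-0.016, 0.965, -0.004, -0.261]
wrist_force: [-0.0, -0.5, -0.1]
grip_width: 0.0601
grip_force: 0.0
```

Emit:
move_arm(rows=[0, 0, 0, 0.0283, -0.0527, 0.0163, 60, 0, 0, 0, 0.0283, -0.0527, 0.0163, 60, 0, 0, 0, 0.0283, -0.0527, 0.0163, 60, 0, 0, 0, 0.0283, -0.0527, 0.0163, 60, 0, 0, 0, 0.0283, -0.0527, 0.0163, 60])

```text
time_s: 27.5
position: [0.4871, -0.3329, 0.3294]
orientation: [-0.016, 0.965, -0.004, -0.261]
wrist_force: [0.7, -1.2, -0.2]
grip_width: 0.0597
grip_force: 0.0
```

Emit:
move_arm(rows=[0, 0, 0, 0.0283, -0.0527, 0.0163, 60, 0, 0, 0, -0.032, 0, 0.0554, 60, 0, 0, 0, -0.032, 0, 0.0554, 60, 0, 0, 0, -0.032, 0, 0.0554, 60, 0, 0, 0, 0, 0, 0, 60])

```text
time_s: 28.0
position: [0.4618, -0.3698, 0.1805]
orientation: [-0.017, 0.964, -0.001, -0.264]
wrist_force: [-0.4, 0.2, -0.3]
grip_width: 0.06
grip_force: 0.0
```

```bash
python3 - <<'E'
from plan import *
t=arm.capture("top");s=arm.capture("scene")
for n,g in dict(C=(.389,-.2555,.048),D=(.433,-.3735,.033)).items():
    for v,f in spfit([g],[t,s]): print(n,v.round(4),f.round(0))
p,Rt=pick2((.433,-.374),.033,ys=1); plan([p+[0,0,.05],p],Rt); print(RT()[0],RT()[2]["joints"].round(2))
E
```

```text
C [ 0.4127 -0.1596 -0.7484] 0.0
C [ 0.3223 -0.2155  0.4   ] 67.0
D [ 0.4567 -0.2776 -0.7634] 0.0
D [ 0.4249 -0.3722  0.0575] 23.0
turn: turn rows=1 each=[0.0004, -0.0014, 0.0003]  total=[0.0004, -0.0014, 0.0003]
w0: shift rows=3 each=[-0.0238, -0.0005, 0.0403]  total=[-0.0714, -0.0014, 0.1209]
w1: shift rows=2 each=[-0.0167, -0.0, 0.0289]  total=[-0.0333, -0.0, 0.0577]
[ 0.46494673 -0.37187536  0.18699333] [-0.59  0.47  1.78 -0.31  1.34 -2.06]
```

Emit:
move_arm(rows=[0, -0.0014, 0, -0.0238, -0.0005, 0.0403, 50, 0, 0, 0, -0.0238, -0.0005, 0.0403, 50, 0, 0, 0, -0.0238, -0.0005, 0.0403, 50, 0, 0, 0, 0, 0, 0, 50])

```text
time_s: 28.5
position: [0.4659, -0.3727, 0.0809]
orientation: [-0.016, 0.966, -0.004, -0.259]
wrist_force: [-1.3, 1.0, 0.0]
grip_width: 0.0499
grip_force: 0.0
```

```bash
python3 - <<'E'
from plan import *
p,Rt=pick2((.431,-.374),.035,ys=1); plan([p],Rt); print(RT()[0])
E
```

```text
turn: turn rows=1 each=[0.0007, 0.0, -0.0003]  total=[0.0007, 0.0, -0.0003]
w0: shift rows=1 each=[-0.0305, -0.0001, 0.0582]  total=[-0.0305, -0.0001, 0.0582]
[ 0.46594878 -0.37273684  0.0809289 ]
```

Emit:
move_arm(rows=[0, 0, 0, -0.0152, 0, 0.0291, 50, 0, 0, 0, -0.0152, 0, 0.0291, 50, 0, 0, 0, 0, 0, 0, 50, 0, 0, 0, 0, 0, 0, 10, 0, 0, 0, 0, 0, 0, 10])

```text
time_s: 29.0
position: [0.4658, -0.3741, 0.0353]
orientation: [-0.016, 0.966, -0.005, -0.257]
wrist_force: [-0.9, -0.6, 0.7]
grip_width: 0.0368
grip_force: 0.0
```

Emit:
move_arm(rows=[0, 0, 0, 0, 0, 0, 10, 0, 0, 0, 0, 0, 0, 10, 0, 0, 0, 0, 0, 0, 10, 0, 0, 0, 0, 0, 0, 10])

```text
time_s: 29.4
position: [0.465, -0.3735, 0.0338]
orientation: [-0.016, 0.966, -0.005, -0.258]
wrist_force: [-0.6, 1.5, 9.0]
grip_width: 0.0197
grip_force: 30.0
```

```bash
python3 - <<'E'
from plan import *
p,q,o=RT(); print(p.round(4).tolist(),q.as_quat().round(4).tolist(),o["grip_width"],o["grip_force"],o["joints"].round(2))
E
```

```text
[0.465, -0.3735, 0.0338] [-0.0158, 0.9661, -0.0046, -0.2575] 0.019736635727753287 29.966134428977966 [-0.6   0.69  1.78 -0.33  1.13 -1.99]
```

Emit:
move_arm(rows=[0, 0, 0, 0.0222, 0, -0.0385, 10, 0, 0, 0, 0.0222, 0, -0.0385, 10, 0, 0, 0, 0.0222, 0, -0.0385, 10])

```text
time_s: 29.7
position: [0.4642, -0.3732, 0.134]
orientation: [-0.016, 0.966, -0.004, -0.258]
wrist_force: [0.3, 1.2, -0.2]
grip_width: 0.0197
grip_force: 30.0
```

Emit:
move_arm(rows=[0, -0.0417, 0, 0, 0, 0, 10, 0, -0.0417, 0, 0, 0, 0, 10, 0, -0.0417, 0, 0, 0, 0, 10, 0, -0.0417, 0, 0, 0, 0, 10])

```text
time_s: 30.1
position: [0.4647, -0.3736, 0.1338]
orientation: [-0.016, 1.0, -0.001, 0.004]
wrist_force: [1.5, 0.6, -0.8]
grip_width: 0.0198
grip_force: 30.0
```

Emit:
move_arm(rows=[0, 0, 0.0455, 0, 0, -0.012, 10, 0, 0, 0.0455, 0, 0, -0.012, 10, 0, 0, 0.0455, 0, 0, -0.012, 10, 0, 0, 0.0455, 0, 0, -0.012, 10, 0, 0, 0.0455, 0, 0, -0.012, 10])

```text
time_s: 30.6
position: [0.4641, -0.3733, 0.1784]
orientation: [0.337, 0.941, 0.0, 0.001]
wrist_force: [-1.1, 0.1, 0.3]
grip_width: 0.0199
grip_force: 30.0
```

Emit:
move_arm(rows=[0, 0, 0.0455, 0, 0, -0.012, 10, 0, 0, 0.0455, 0, 0, -0.012, 10, 0, 0, 0.0455, 0, 0, -0.012, 10, 0, 0, 0.0455, 0, 0, -0.012, 10, 0, 0, 0.0455, 0, 0, -0.012, 10])

```text
time_s: 31.1
position: [0.464, -0.3732, 0.2234]
orientation: [0.645, 0.764, 0.001, 0.001]
wrist_force: [-0.3, 0.3, 0.3]
grip_width: 0.0199
grip_force: 30.0
```

Emit:
move_arm(rows=[0, 0, 0.0455, 0, 0, -0.012, 10, 0, 0, 0.0455, 0, 0, -0.012, 10, 0, 0, 0.0455, 0, 0, -0.012, 10, 0, 0, 0.0455, 0, 0, -0.012, 10, 0, 0, 0.0455, 0, 0, -0.012, 10])

```text
time_s: 31.6
position: [0.4638, -0.3732, 0.2683]
orientation: [0.872, 0.49, 0.001, 0.001]
wrist_force: [-0.3, -0.1, -0.5]
grip_width: 0.0197
grip_force: 30.0
```

Emit:
move_arm(rows=[0, 0, 0.0455, 0, 0, -0.012, 10, 0, 0, 0.0455, 0, 0, -0.012, 10, 0, 0, 0.0455, 0, 0, -0.012, 10, 0, 0, 0.0455, 0, 0, -0.012, 10, 0, 0, 0.0455, 0, 0, -0.012, 10])

```text
time_s: 32.1
position: [0.4637, -0.3731, 0.3133]
orientation: [0.988, 0.154, 0.001, 0.0]
wrist_force: [0.1, -0.1, -0.1]
grip_width: 0.02
grip_force: 30.0
```

Emit:
move_arm(rows=[0, -0.0417, 0, 0, 0, 0, 10, 0, -0.0417, 0, 0, 0, 0, 10, 0, -0.0417, 0, 0, 0, 0, 10, 0, -0.0417, 0, 0, 0, 0, 10])

```text
time_s: 32.5
position: [0.4641, -0.3734, 0.3137]
orientation: [0.954, 0.151, -0.257, 0.042]
wrist_force: [-0.5, -0.2, -1.5]
grip_width: 0.0197
grip_force: 30.0
```

```bash
cat >> plan.py <<'E'
rD=rel((.431,-.374,.010),[0.465, -0.3735, 0.0338], [-0.0158, 0.9661, -0.0046, -0.2575])
E
python3 - <<'E'
from plan import *
print(rD)
p,q,o=RT(); print(p,o["joints"].round(2),o["grip_width"])
L=(-.035,.0275)
a,Rt=standpose(rD,L,.083+.17,s=-1); b,_=standpose(rD,L,.083+.05,s=-1)
plan([[p[0],p[1],a[2]],a,b],Rt)
snap("top","e1.png",(300,130,440,290),3)
E
```

```text
[0.01764213 0.         0.03756381]
[ 0.46406687 -0.37336559  0.31373484] [-0.56  0.29  1.77 -0.4   1.44  0.82] 0.019697938289827778
turn: turn rows=5 each=[0.0158, -0.0329, 0.0155]  total=[0.0788, -0.1643, 0.0774]
w0: shift rows=1 each=[0.0308, 0.0, 0.0178]  total=[0.0308, 0.0, 0.0178]
w1: shift rows=11 each=[0.0081, -0.0614, -0.014]  total=[0.0891, -0.6751, -0.1543]
w2: shift rows=3 each=[0.0462, 0.0, 0.0267]  total=[0.1386, 0.0, 0.08]
```

Emit:
move_arm(rows=[0.0158, -0.0329, 0.0155, 0, 0, 0, 10, 0.0158, -0.0329, 0.0155, 0, 0, 0, 10, 0.0158, -0.0329, 0.0155, 0, 0, 0, 10, 0.0158, -0.0329, 0.0155, 0, 0, 0, 10, 0.0158, -0.0329, 0.0155, 0, 0, 0, 10])

```text
time_s: 33.05
position: [0.464, -0.3732, 0.313]
orientation: [0.866, -0.012, -0.499, -0.009]
wrist_force: [-1.1, -0.6, -0.4]
grip_width: 0.0196
grip_force: 30.0
```

Emit:
move_arm(rows=[0, 0, 0, 0.0081, -0.0614, -0.014, 10, 0, 0, 0, 0.0081, -0.0614, -0.014, 10, 0, 0, 0, 0.0081, -0.0614, -0.014, 10, 0, 0, 0, 0.0081, -0.0614, -0.014, 10])

```text
time_s: 33.45
position: [0.5176, -0.1888, 0.3136]
orientation: [0.867, -0.011, -0.498, -0.009]
wrist_force: [1.5, 0.1, -0.1]
grip_width: 0.0196
grip_force: 30.0
```

Emit:
move_arm(rows=[0, 0, 0, 0.0081, -0.0614, -0.014, 10, 0, 0, 0, 0.0081, -0.0614, -0.014, 10, 0, 0, 0, 0.0081, -0.0614, -0.014, 10, 0, 0, 0, 0.0081, -0.0614, -0.014, 10])

```text
time_s: 33.85
position: [0.5714, -0.0059, 0.3146]
orientation: [0.867, -0.011, -0.498, -0.01]
wrist_force: [0.5, -0.4, -0.9]
grip_width: 0.0197
grip_force: 30.0
```

Emit:
move_arm(rows=[0, 0, 0, 0.0081, -0.0614, -0.014, 10, 0, 0, 0, 0.0081, -0.0614, -0.014, 10, 0, 0, 0, 0.0081, -0.0614, -0.014, 10, 0, 0, 0, 0, 0, 0, 10, 0, 0, 0, 0, 0, 0, 10])

```text
time_s: 34.35
position: [0.6114, 0.1299, 0.3147]
orientation: [0.867, -0.011, -0.498, -0.009]
wrist_force: [-0.9, -0.4, -0.3]
grip_width: 0.02
grip_force: 30.0
```

```bash
python3 - <<'E'
from plan import *
chk(rD,(-.035,.0275),-1)
E
```

```text
TCP [0.6114 0.1299 0.3147] err mm [-0.1  1. ] zc 0.2806 j [0.12 0.62 1.45 0.15 2.1  1.72] grip 0.02
turn: turn rows=1 each=[-0.0007, -0.0014, 0.0014]  total=[-0.0007, -0.0014, 0.0014]
w0: shift rows=3 each=[0.0569, 0.0004, 0.0327]  total=[0.1707, 0.0011, 0.0982]
w1: shift rows=2 each=[0.0289, 0.0, 0.0167]  total=[0.0577, 0.0, 0.0333]
```

Emit:
move_arm(rows=[0, -0.0014, 0.0014, 0.0427, 0.0003, 0.0246, 10, 0, 0, 0, 0.0427, 0.0003, 0.0246, 10, 0, 0, 0, 0.0427, 0.0003, 0.0246, 10, 0, 0, 0, 0.0427, 0.0003, 0.0246, 10, 0, 0, 0, 0, 0, 0, 10])

```text
time_s: 34.85
position: [0.6094, 0.127, 0.1632]
orientation: [0.864, -0.014, -0.503, -0.008]
wrist_force: [-0.3, 0.1, -1.7]
grip_width: 0.0195
grip_force: 30.0
```

```bash
python3 - <<'E'
from plan import *
chk(rD,(-.035,.0275),-1,[0])
E
```

```text
TCP [0.6094 0.127  0.1632] err mm [-2.3 -2. ] zc 0.1293 j [0.12 0.8  1.47 0.14 1.92 1.69] grip 0.0195
turn: turn rows=1 each=[-0.0013, 0.0022, -0.0008]  total=[-0.0013, 0.0022, -0.0008]
w0: shift rows=1 each=[0.0547, -0.0028, 0.0284]  total=[0.0547, -0.0028, 0.0284]
```

Emit:
move_arm(rows=[-0.0013, 0.0022, -0.0008, 0.0015, -0.0028, -0.0027, 10, 0, 0, 0, 0, 0, 0, 10, 0, 0, 0, 0.0104, 0, 0.006, 10, 0, 0, 0, 0.0104, 0, 0.006, 10, 0, 0, 0, 0, 0, 0, 10])

```text
time_s: 35.35
position: [0.6148, 0.1307, 0.1531]
orientation: [0.867, -0.011, -0.498, -0.007]
wrist_force: [-0.5, 0.3, 28.9]
grip_width: 0.0195
grip_force: 30.0
```

```bash
python3 - <<'E'
from plan import *
chk(rD,(-.035,.0275),-1,[0])
E
```

```text
TCP [0.6148 0.1307 0.1531] err mm [3.3 1.6] zc 0.119 j [0.12 0.81 1.46 0.14 1.91 1.69] grip 0.0195
turn: turn rows=1 each=[0.0005, -0.0011, 0.0006]  total=[0.0005, -0.0011, 0.0006]
w0: shift rows=1 each=[0.0395, 0.0022, 0.0277]  total=[0.0395, 0.0022, 0.0277]
```

Emit:
move_arm(rows=[0, 0, 0, -0.0104, 0, -0.006, 10, 0, 0, 0, -0.0104, 0, -0.006, 10, 0, 0, 0, 0, 0, 0, 10, 0, 0, 0, 0, 0, 0, 10, 0, 0, 0, 0, 0, 0, 10])

```text
time_s: 35.85
position: [0.6138, 0.1305, 0.1667]
orientation: [0.867, -0.011, -0.498, -0.006]
wrist_force: [-0.6, -0.5, -1.2]
grip_width: 0.02
grip_force: 30.0
```

```bash
python3 - <<'E'
from plan import *
chk(rD,(-.035,.0275),-1,[0])
s=snap("scene","f1s.png",(225,160,300,230),8)
im=cv2.imread("pics/f1s.png"); p,q,o=RT(); c=p+q.apply(rD)
D=lambda P,col: cv2.circle(im,tuple(int(x) for x in ((proj(s,P)-(225,160)+.5)*8).round()),2,col,-1)
for dx in(-.013,.013):
  for dy in(-.013,.013): D(carr((-.035+dx,.0275+dy,.05)),(0,0,255))
for dx in(-.01,.01):
  for dy in(-.01,.01):
   for dz in(-.075,.075): D(c+q.apply([0,0,0])+R.from_euler("z",CY).apply([dx,dy,dz]),(255,0,0))
cv2.imwrite("pics/f1d.png",im)
E
```

```text
TCP [0.6138 0.1305 0.1667] err mm [2.4 1.4] zc 0.1325 j [0.12 0.79 1.46 0.14 1.92 1.69] grip 0.02
turn: turn rows=1 each=[0.0006, -0.0018, 0.0002]  total=[0.0006, -0.0018, 0.0002]
w0: shift rows=1 each=[0.0559, 0.0019, 0.0356]  total=[0.0559, 0.0019, 0.0356]
```

View pics/f1d.png

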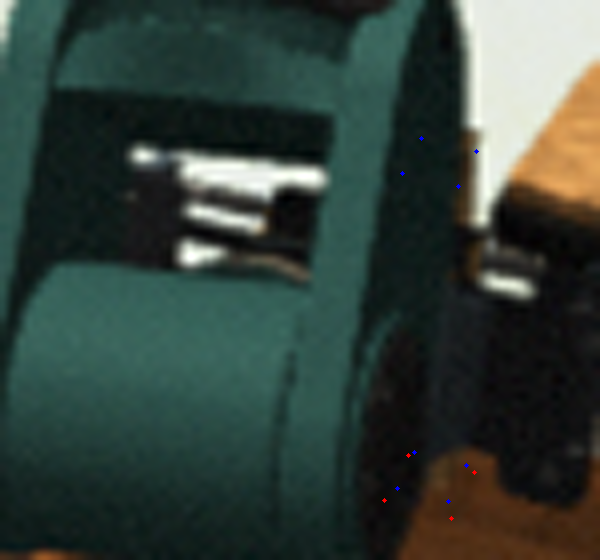

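Emit:
move_arm(rows=[0.0006, -0.0018, 0.0002, -0.0016, 0.0019, 0.0028, 10, 0, 0, 0, 0, 0, 0, 10, 0, 0, 0, 0, 0, 0, 10, 0, 0, 0, 0, 0, 0, 10])

```text
time_s: 36.3
position: [0.6115, 0.1292, 0.167]
orientation: [0.866, -0.012, -0.5, -0.007]
wrist_force: [-0.1, 0.9, -0.6]
grip_width: 0.0197
grip_force: 30.0
```

```bash
python3 - <<'E'
from plan import *
chk(rD,(-.035,.0275),-1,[0])
E
```

```text
TCP [0.6115 0.1292 0.167 ] err mm [-0.1  0.1] zc 0.1329 j [0.12 0.79 1.47 0.14 1.92 1.69] grip 0.0197
turn: turn rows=1 each=[0.0, -0.0001, 0.0001]  total=[0.0, -0.0001, 0.0001]
w0: shift rows=2 each=[0.0288, 0.0, 0.0166]  total=[0.0577, 0.0001, 0.0332]
```

Settled accurately now; descend in small rows.

Emit:
move_arm(rows=[0, 0, 0, 0.0069, 0, 0.004, 10, 0, 0, 0, 0.0069, 0, 0.004, 10, 0, 0, 0, 0.0069, 0, 0.004, 10, 0, 0, 0, 0, 0, 0, 10])

```text
time_s: 36.7
position: [0.611, 0.1291, 0.1478]
orientation: [0.866, -0.012, -0.501, -0.007]
wrist_force: [-0.1, 0.8, -0.4]
grip_width: 0.0198
grip_force: 30.0
```

Emit:
move_arm(rows=[0, 0, 0, 0.0046, 0, 0.0027, 10, 0, 0, 0, 0.0046, 0, 0.0027, 10, 0, 0, 0, 0, 0, 0, 10])

```text
time_s: 37.0
position: [0.6112, 0.1291, 0.1405]
orientation: [0.866, -0.012, -0.5, -0.007]
wrist_force: [-1.2, 1.1, -1.0]
grip_width: 0.02
grip_force: 30.0
```

Emit:
move_arm(rows=[0, 0, 0, 0.0069, 0, 0.004, 10, 0, 0, 0, 0.0069, 0, 0.004, 10, 0, 0, 0, 0.0046, 0, 0.0027, 10, 0, 0, 0, 0, 0, 0, 10])

```text
time_s: 37.4
position: [0.611, 0.1291, 0.1243]
orientation: [0.866, -0.012, -0.5, -0.007]
wrist_force: [0.3, 0.1, -0.4]
grip_width: 0.0193
grip_force: 30.0
```

Emit:
move_arm(rows=[0, 0, 0, 0.0035, 0, 0.002, 10, 0, 0, 0, 0.0035, 0, 0.002, 10, 0, 0, 0, 0, 0, 0, 10])

```text
time_s: 37.7
position: [0.6113, 0.1291, 0.1187]
orientation: [0.866, -0.012, -0.5, -0.007]
wrist_force: [0.1, -1.0, -0.2]
grip_width: 0.0195
grip_force: 30.0
```

Emit:
move_arm(rows=[0, 0, 0, 0.0025, 0, 0.0015, 10, 0, 0, 0, 0, 0, 0, 10])

```text
time_s: 37.9
position: [0.6113, 0.1292, 0.1167]
orientation: [0.866, -0.012, -0.5, -0.007]
wrist_force: [1.7, 0.2, 0.3]
grip_width: 0.0198
grip_force: 30.0
```

Emit:
move_arm(rows=[0, 0, 0, 0.0025, 0, 0.0015, 10, 0, 0, 0, 0, 0, 0, 10])

```text
time_s: 38.1
position: [0.6112, 0.1292, 0.1144]
orientation: [0.866, -0.012, -0.5, -0.007]
wrist_force: [-0.1, -0.2, -1.1]
grip_width: 0.0195
grip_force: 30.0
```

Emit:
move_arm(rows=[0, 0, 0, 0.0025, 0, 0.0015, 10, 0, 0, 0, 0, 0, 0, 10])

```text
time_s: 38.3
position: [0.6113, 0.1292, 0.1125]
orientation: [0.866, -0.012, -0.5, -0.007]
wrist_force: [0.4, 0.4, 0.5]
grip_width: 0.0196
grip_force: 30.0
```

Emit:
move_arm(rows=[0, 0, 0, 0.0025, 0, 0.0015, 10, 0, 0, 0, 0, 0, 0, 10])

```text
time_s: 38.5
position: [0.6118, 0.1292, 0.1121]
orientation: [0.866, -0.012, -0.5, -0.007]
wrist_force: [1.1, -0.6, 15.7]
grip_width: 0.0197
grip_force: 30.0
```

Emit:
move_arm(rows=[0, 0, 0, 0.0025, 0, 0.0015, 10, 0, 0, 0, 0, 0, 0, 10])

```text
time_s: 38.7
position: [0.6122, 0.1293, 0.1119]
orientation: [0.865, -0.012, -0.501, -0.007]
wrist_force: [2.0, -0.5, 31.5]
grip_width: 0.0197
grip_force: 30.0
```

Emit:
move_arm(rows=[0, 0, 0, -0.0025, 0, -0.0015, 10, 0, 0, 0, 0, 0, 0, 40, 0, 0, 0, 0, 0, 0, 40, 0, 0, 0, 0, 0, 0, 40, 0, 0, 0, 0, 0, -0.04, 40])

```text
time_s: 39.2
position: [0.6347, 0.1285, 0.1235]
orientation: [0.865, -0.012, -0.502, -0.006]
wrist_force: [0.5, -0.3, 0.6]
grip_width: 0.04
grip_force: 0.0
```

Emit:
move_arm(rows=[0, 0, 0, 0, 0, -0.0665, 40, 0, 0, 0, 0, 0, -0.0665, 40, 0, 0, 0, -0.0577, 0, -0.0333, 60, 0, 0, 0, -0.0577, 0, -0.0333, 60, 0, 0, 0, -0.0577, 0, -0.0333, 60])

```text
time_s: 39.7
position: [0.7235, 0.126, 0.3261]
orientation: [0.866, -0.012, -0.5, -0.007]
wrist_force: [1.2, 0.7, 0.2]
grip_width: 0.059
grip_force: 0.0
```

```bash
python3 - <<'E'
from plan import *
from fit import mask
t=snap("top","h1.png",(180,130,440,330),2.0); s=snap("scene","h1s.png",(110,90,370,260),2.0)
cv2.imwrite("pics/h1c.png",np.vstack([cv2.imread("pics/h1.png"),cv2.imread("pics/h1s.png")])[:600])
print(RT()[0],RT()[2]["joints"].round(2))
for nm,c in(("t",t),("s",s)):
    n,l,st,ct=cv2.connectedComponentsWithStats(mask(c).astype(np.uint8))
    for i in range(1,n):
        if 100<st[i,4]<500: print(nm,st[i],ct[i].round(1),at_z(c,*ct[i],.012).round(3))
E
```

```text
[0.72522261 0.12626109 0.33250963] [0.1  0.79 1.14 0.14 2.24 1.73]
t [335 129  24  22 275] [346.4 139.1] [ 0.746 -0.255  0.012]
t [331 222   8  48 277] [334.2 246.2] [ 0.394 -0.216  0.012]
t [211 252  20  19 303] [220.3 260.6] [0.335 0.134 0.012]
s [303   0  14  18 183] [309.9   7.9] [-1.21  -0.238  0.012]
s [288 168  24  22 332] [299.8 178.3] [0.332 0.127 0.012]
s [131 221  22  25 349] [141.9 233. ] [ 0.734 -0.252  0.012]
s [380 246  10  37 268] [384.2 264.5] [0.624 0.451 0.012]
s [307 261  11  22 193] [311.8 271.2] [0.713 0.266 0.012]
```

View pics/h1c.png

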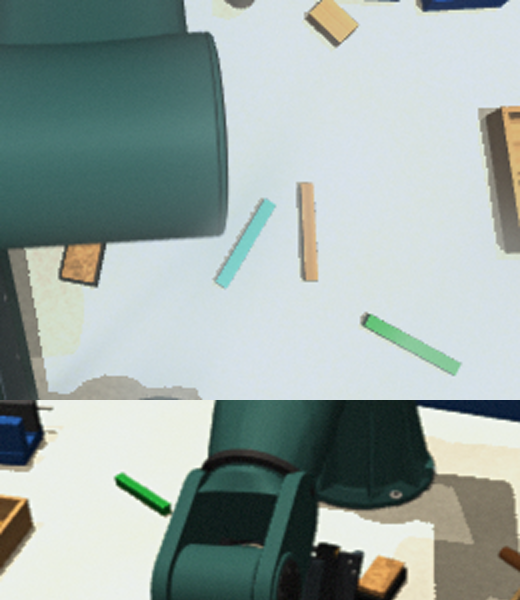

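```bash
python3 - <<'E'
from plan import *
t=arm.capture("top")
for g in((.394,-.216,.06),(.39,-.213,.1)): v,f=spfit([g],[t])[0]; print(v,f)
p,Rt=pick2(v[:2],v[2],ys=-1); print(p); plan([p+[0,0,.3],p+[0,0,.06]],Rt)
E
```

```text
[ 0.39760386 -0.2168787   0.01794364] 107.94444444444444
[ 0.39832625 -0.21551356  0.04794087] 107.75
[ 0.43128834 -0.21393212  0.03169615]
turn: turn rows=4 each=[-0.0043, 0.0412, -0.0042]  total=[-0.0173, 0.1646, -0.017]
w0: shift rows=10 each=[-0.0359, 0.0434, 0.0203]  total=[-0.3589, 0.4343, 0.2027]
w1: shift rows=5 each=[0.032, 0.0, 0.0554]  total=[0.16, 0.0, 0.2771]
```

Emit:
move_arm(rows=[-0.0043, 0.0412, -0.0042, 0, 0, 0, 46, -0.0043, 0.0412, -0.0042, 0, 0, 0, 46, -0.0043, 0.0412, -0.0042, 0, 0, 0, 46, -0.0043, 0.0412, -0.0042, 0, 0, 0, 46])

```text
time_s: 40.25
position: [0.7235, 0.126, 0.3236]
orientation: [0.965, 0.023, -0.26, 0.007]
wrist_force: [-0.1, -0.0, -0.4]
grip_width: 0.046
grip_force: 0.0
```

Emit:
move_arm(rows=[0, 0, 0, -0.0359, 0.0434, 0.0203, 46, 0, 0, 0, -0.0359, 0.0434, 0.0203, 46, 0, 0, 0, -0.0359, 0.0434, 0.0203, 46, 0, 0, 0, -0.0359, 0.0434, 0.0203, 46, 0, 0, 0, -0.0359, 0.0434, 0.0203, 46])

```text
time_s: 40.75
position: [0.5749, -0.0449, 0.326]
orientation: [0.965, 0.023, -0.262, 0.006]
wrist_force: [0.4, -0.6, -0.2]
grip_width: 0.046
grip_force: 0.0
```

Emit:
move_arm(rows=[0, 0, 0, -0.0359, 0.0434, 0.0203, 46, 0, 0, 0, -0.0359, 0.0434, 0.0203, 46, 0, 0, 0, -0.0359, 0.0434, 0.0203, 46, 0, 0, 0, -0.0359, 0.0434, 0.0203, 46, 0, 0, 0, -0.0359, 0.0434, 0.0203, 46])

```text
time_s: 41.25
position: [0.4282, -0.2146, 0.3286]
orientation: [0.965, 0.023, -0.262, 0.006]
wrist_force: [1.2, -0.7, 0.2]
grip_width: 0.0458
grip_force: 0.0
```

Emit:
move_arm(rows=[0, 0, 0, 0.032, 0, 0.0554, 46, 0, 0, 0, 0.032, 0, 0.0554, 46, 0, 0, 0, 0.032, 0, 0.0554, 46, 0, 0, 0, 0, 0, 0, 46, 0, 0, 0, 0, 0, 0, 46])

```text
time_s: 41.75
position: [0.4289, -0.2137, 0.1859]
orientation: [0.965, 0.023, -0.262, 0.006]
wrist_force: [0.5, -0.5, 0.9]
grip_width: 0.046
grip_force: 0.0
```

```bash
python3 - <<'E'
from plan import *
s=arm.capture("scene")
v,f=spfit([(.396,-.2155,.05)],[s])[0]; print(v,f)
p,Rt=pick2((.396,-.2155),.05,ys=-1); plan([p+[0,0,.04],p],Rt); print(RT()[0],RT()[2]["joints"].round(2))
E
```

```text
[ 0.39363773 -0.21434232  0.05594773] 25.055555555555557
turn: turn rows=1 each=[-0.0002, 0.0016, -0.0008]  total=[-0.0002, 0.0016, -0.0008]
w0: shift rows=3 each=[0.0253, -0.0001, 0.0446]  total=[0.076, -0.0003, 0.1338]
w1: shift rows=1 each=[0.0267, 0.0, 0.0462]  total=[0.0267, 0.0, 0.0462]
[ 0.42979928 -0.21401296  0.18708792] [-0.4   0.33  1.99 -0.23  1.31  1.24]
```

Centre ≈ (.394,-.2148). Descend.

Emit:
move_arm(rows=[0, 0.0016, 0, 0.0253, 0, 0.0446, 46, 0, 0, 0, 0.0253, 0, 0.0446, 46, 0, 0, 0, 0.0253, 0, 0.0446, 46, 0, 0, 0, 0, 0, 0, 46, 0, 0, 0, 0, 0, 0, 46])

```text
time_s: 42.3
position: [0.4293, -0.2144, 0.0725]
orientation: [0.966, 0.023, -0.258, 0.007]
wrist_force: [0.1, 0.3, 0.1]
grip_width: 0.0459
grip_force: 0.0
```

```bash
python3 - <<'E'
from plan import *
p,Rt=pick2((.3945,-.2148),.052,ys=-1); plan([p],Rt); print(RT()[0],RT()[2]["joints"].round(2))
E
```

```text
turn: turn rows=1 each=[-0.0003, -0.0003, -0.0015]  total=[-0.0003, -0.0003, -0.0015]
w0: shift rows=1 each=[0.0252, -0.0019, 0.0482]  total=[0.0252, -0.0019, 0.0482]
[ 0.42925922 -0.21438107  0.072455  ] [-0.4   0.51  2.01 -0.24  1.11  1.29]
```

Emit:
move_arm(rows=[0, 0, -0.0015, 0.0126, -0.001, 0.0241, 46, 0, 0, 0, 0.0126, -0.001, 0.0241, 46, 0, 0, 0, 0, 0, 0, 46, 0, 0, 0, 0, 0, 0, 10, 0, 0, 0, 0, 0, 0, 10])

```text
time_s: 42.8
position: [0.4275, -0.213, 0.0316]
orientation: [0.966, 0.025, -0.258, 0.006]
wrist_force: [0.4, -0.8, 0.4]
grip_width: 0.0326
grip_force: 0.0
```

Emit:
move_arm(rows=[0, 0, 0, 0, 0, 0, 10, 0, 0, 0, 0, 0, 0, 10, 0, 0, 0, 0, 0, 0, 10])

```text
time_s: 43.1
position: [0.4268, -0.2127, 0.0306]
orientation: [0.966, 0.025, -0.259, 0.006]
wrist_force: [1.2, 2.3, 9.1]
grip_width: 0.0197
grip_force: 30.0
```

```bash
python3 - <<'E'
from plan import *
p,q,o=RT(); print(p.round(4).tolist(),q.as_quat().round(4).tolist(),o["grip_width"],o["grip_force"],o["joints"].round(2))
E
```

```text
[0.4268, -0.2127, 0.0306] [0.9656, 0.0249, -0.2588, 0.006] 0.01973437903227601 30.01632774088648 [-0.4   0.58  2.   -0.25  1.05  1.3 ]
```

Emit:
move_arm(rows=[0, 0, 0, -0.0222, 0, -0.0385, 10, 0, 0, 0, -0.0222, 0, -0.0385, 10, 0, 0, 0, -0.0222, 0, -0.0385, 10, 0, 0, 0, 0.0346, 0, -0.02, 10, 0, 0, 0, 0.0346, 0, -0.02, 10])

```text
time_s: 43.6
position: [0.4873, -0.2097, 0.1313]
orientation: [0.966, 0.025, -0.258, 0.006]
wrist_force: [0.2, -0.0, -0.1]
grip_width: 0.0195
grip_force: 30.0
```

Emit:
move_arm(rows=[0, 0.0417, 0, 0, 0, 0, 10, 0, 0.0417, 0, 0, 0, 0, 10, 0, 0.0417, 0, 0, 0, 0, 10, 0, 0.0417, 0, 0, 0, 0, 10])

```text
time_s: 44.0
position: [0.4866, -0.2097, 0.1304]
orientation: [1.0, 0.026, 0.003, -0.0]
wrist_force: [0.9, -0.5, -1.0]
grip_width: 0.0196
grip_force: 30.0
```

Emit:
move_arm(rows=[0, 0, -0.0455, 0, 0, -0.012, 10, 0, 0, -0.0455, 0, 0, -0.012, 10, 0, 0, -0.0455, 0, 0, -0.012, 10, 0, 0, -0.0455, 0, 0, -0.012, 10, 0, 0, -0.0455, 0, 0, -0.012, 10])

```text
time_s: 44.5
position: [0.4861, -0.2096, 0.1753]
orientation: [0.926, 0.377, 0.0, -0.001]
wrist_force: [0.1, -0.4, 0.2]
grip_width: 0.0197
grip_force: 30.0
```

Emit:
move_arm(rows=[0, 0, -0.0455, 0, 0, -0.012, 10, 0, 0, -0.0455, 0, 0, -0.012, 10, 0, 0, -0.0455, 0, 0, -0.012, 10, 0, 0, -0.0455, 0, 0, -0.012, 10, 0, 0, -0.0455, 0, 0, -0.012, 10])

```text
time_s: 45.0
position: [0.4861, -0.2096, 0.2203]
orientation: [0.736, 0.677, 0.001, -0.001]
wrist_force: [-0.4, -1.1, -0.0]
grip_width: 0.0197
grip_force: 30.0
```

Emit:
move_arm(rows=[0, 0, -0.0455, 0, 0, -0.012, 10, 0, 0, -0.0455, 0, 0, -0.012, 10, 0, 0, -0.0455, 0, 0, -0.012, 10, 0, 0, -0.0455, 0, 0, -0.012, 10, 0, 0, -0.0455, 0, 0, -0.012, 10])

```text
time_s: 45.5
position: [0.4861, -0.2097, 0.2653]
orientation: [0.453, 0.892, 0.001, -0.0]
wrist_force: [0.0, -0.3, -0.5]
grip_width: 0.0197
grip_force: 30.0
```

Emit:
move_arm(rows=[0, 0, -0.0455, 0, 0, -0.012, 10, 0, 0, -0.0455, 0, 0, -0.012, 10, 0, 0, -0.0455, 0, 0, -0.012, 10, 0, 0, -0.0455, 0, 0, -0.012, 10, 0, 0, -0.0455, 0, 0, -0.012, 10])

```text
time_s: 46.0
position: [0.486, -0.2098, 0.3102]
orientation: [0.112, 0.994, 0.001, -0.0]
wrist_force: [-0.2, -0.4, -0.2]
grip_width: 0.0196
grip_force: 30.0
```

Emit:
move_arm(rows=[0, 0.0417, 0, 0, 0, 0, 10, 0, 0.0417, 0, 0, 0, 0, 10, 0, 0.0417, 0, 0, 0, 0, 10, 0, 0.0417, 0, 0, 0, 0, 10])

```text
time_s: 46.4
position: [0.4864, -0.2099, 0.3105]
orientation: [0.111, 0.959, 0.031, -0.26]
wrist_force: [-0.2, -0.1, -1.0]
grip_width: 0.0198
grip_force: 30.0
```

```bash
cat >> plan.py <<'E'
rC=rel((.3945,-.2148,.010),[0.4268, -0.2127, 0.0306], [0.9656, 0.0249, -0.2588, 0.006])
E
python3 - <<'E'
from plan import *
print(rC)
p,q,o=RT(); print(p,o["joints"].round(2),o["grip_width"])
L=(-.035,.0825)
a,Rt=standpose(rC,L,.083+.19,s=1)
plan([[p[0],p[1],max(a[2],p[2])],[a[0],a[1],max(a[2],p[2])]],Rt)
E
```

```text
[-0.01772599  0.          0.03402393]
[ 0.48643794 -0.20993576  0.31048718] [-0.41  0.26  1.81 -0.09  1.59 -1.73] 0.019757209119218484
turn: turn rows=4 each=[0.0117, 0.0411, -0.0115]  total=[0.0468, 0.1644, -0.046]
w0: shift rows=1 each=[0.0, 0.0, 0.0]  total=[0.0, 0.0, 0.0]
w1: shift rows=9 each=[-0.0083, 0.0589, -0.0145]  total=[-0.0751, 0.5298, -0.1301]
```

Emit:
move_arm(rows=[0.0117, 0.0411, -0.0115, 0, 0, 0, 10, 0.0117, 0.0411, -0.0115, 0, 0, 0, 10, 0.0117, 0.0411, -0.0115, 0, 0, 0, 10, 0.0117, 0.0411, -0.0115, 0, 0, 0, 10])

```text
time_s: 46.8
position: [0.4867, -0.21, 0.3101]
orientation: [0.011, 0.866, 0.006, -0.5]
wrist_force: [-0.3, -0.4, -0.8]
grip_width: 0.0196
grip_force: 30.0
```

Emit:
move_arm(rows=[0, 0, 0, -0.0083, 0.0589, -0.0145, 10, 0, 0, 0, -0.0083, 0.0589, -0.0145, 10, 0, 0, 0, -0.0083, 0.0589, -0.0145, 10, 0, 0, 0, -0.0083, 0.0589, -0.0145, 10, 0, 0, 0, -0.0083, 0.0589, -0.0145, 10])

```text
time_s: 47.3
position: [0.5552, 0.011, 0.3104]
orientation: [0.012, 0.867, 0.007, -0.498]
wrist_force: [0.3, 0.3, -0.5]
grip_width: 0.0199
grip_force: 30.0
```

Emit:
move_arm(rows=[0, 0, 0, -0.0083, 0.0589, -0.0145, 10, 0, 0, 0, -0.0083, 0.0589, -0.0145, 10, 0, 0, 0, -0.0083, 0.0589, -0.0145, 10, 0, 0, 0, -0.0083, 0.0589, -0.0145, 10, 0, 0, 0, 0, 0, 0, 10])

```text
time_s: 47.8
position: [0.6104, 0.1888, 0.3103]
orientation: [0.01, 0.867, 0.006, -0.498]
wrist_force: [-0.8, -0.7, -1.1]
grip_width: 0.0196
grip_force: 30.0
```

```bash
python3 - <<'E'
from plan import *
chk(rC,(-.035,.0825),1,[.055])
E
```

```text
TCP [0.6104 0.1888 0.3103] err mm [0.4 4.5] zc 0.2779 j [ 0.19  0.64  1.43  0.22  2.09 -1.35] grip 0.0196
turn: turn rows=1 each=[-0.001, 0.0016, 0.0007]  total=[-0.001, 0.0016, 0.0007]
w0: shift rows=3 each=[-0.0538, -0.002, 0.0312]  total=[-0.1615, -0.0061, 0.0936]
```

Emit:
move_arm(rows=[0, 0, 0, -0.0404, 0, 0.0234, 10, 0, 0, 0, -0.0404, 0, 0.0234, 10, 0, 0, 0, -0.0404, 0, 0.0234, 10, 0, 0, 0, -0.0404, 0, 0.0234, 10, 0, 0, 0, 0, 0, 0, 10])

```text
time_s: 48.3
position: [0.6083, 0.1836, 0.1665]
orientation: [0.012, 0.865, 0.006, -0.501]
wrist_force: [-0.1, -0.4, -1.1]
grip_width: 0.02
grip_force: 30.0
```

Emit:
move_arm(rows=[0, 0, 0, 0, 0, 0, 10, 0, 0, 0, 0, 0, 0, 10, 0, 0, 0, 0, 0, 0, 10])

```text
time_s: 48.6
position: [0.6112, 0.1844, 0.1723]
orientation: [0.012, 0.868, 0.007, -0.497]
wrist_force: [0.2, -1.3, -0.1]
grip_width: 0.0198
grip_force: 30.0
```

```bash
python3 - <<'E'
from plan import *
chk(rC,(-.035,.0825),1,[.055])
E
```

```text
TCP [0.6112 0.1844 0.1723] err mm [1.4 0.3] zc 0.1398 j [ 0.19  0.79  1.45  0.2   1.92 -1.39] grip 0.0198
turn: turn rows=1 each=[0.0, 0.0023, 0.0001]  total=[0.0, 0.0023, 0.0001]
w0: shift rows=1 each=[-0.0015, -0.0004, 0.0027]  total=[-0.0015, -0.0004, 0.0027]
```

Emit:
move_arm(rows=[0, 0.0023, 0, -0.0015, -0.0004, 0.0027, 10, 0, 0, 0, 0, 0, 0, 10, 0, 0, 0, -0.0069, 0, 0.004, 10, 0, 0, 0, 0, 0, 0, 10])

```text
time_s: 49.0
position: [0.6088, 0.184, 0.1616]
orientation: [0.012, 0.865, 0.007, -0.501]
wrist_force: [0.2, -0.4, -0.0]
grip_width: 0.0199
grip_force: 30.0
```

```bash
python3 - <<'E'
from plan import *
chk(rC,(-.035,.0825),1,[0])
E
```

```text
TCP [0.6088 0.184  0.1616] err mm [-1.3 -0.2] zc 0.1293 j [ 0.19  0.81  1.45  0.2   1.92 -1.4 ] grip 0.0199
turn: turn rows=1 each=[-0.0001, -0.0011, -0.0002]  total=[-0.0001, -0.0011, -0.0002]
w0: shift rows=1 each=[-0.0542, 0.0002, 0.0295]  total=[-0.0542, 0.0002, 0.0295]
```

Within 1.3 mm; descend carefully.

Emit:
move_arm(rows=[0, 0, 0, -0.0065, 0, 0.0035, 10, 0, 0, 0, -0.0065, 0, 0.0035, 10, 0, 0, 0, 0, 0, 0, 10])

```text
time_s: 49.3
position: [0.6091, 0.184, 0.1503]
orientation: [0.012, 0.865, 0.007, -0.502]
wrist_force: [-0.0, -0.1, -0.1]
grip_width: 0.0197
grip_force: 30.0
```

Emit:
move_arm(rows=[0, 0, 0, -0.0065, 0, 0.0037, 10, 0, 0, 0, -0.0065, 0, 0.0037, 10, 0, 0, 0, 0, 0, 0, 10])

```text
time_s: 49.6
position: [0.6091, 0.184, 0.1392]
orientation: [0.012, 0.865, 0.007, -0.502]
wrist_force: [-0.4, 0.1, -0.3]
grip_width: 0.0196
grip_force: 30.0
```

Emit:
move_arm(rows=[0, 0, 0, -0.0065, 0, 0.0037, 10, 0, 0, 0, -0.0065, 0, 0.0037, 10, 0, 0, 0, 0, 0, 0, 10])

```text
time_s: 49.9
position: [0.6092, 0.184, 0.128]
orientation: [0.012, 0.865, 0.007, -0.502]
wrist_force: [-0.2, 0.5, -0.4]
grip_width: 0.0196
grip_force: 30.0
```

Emit:
move_arm(rows=[0, 0, 0, -0.006, 0, 0.0035, 10, 0, 0, 0, 0, 0, 0, 10])

```text
time_s: 50.1
position: [0.6093, 0.184, 0.123]
orientation: [0.012, 0.865, 0.007, -0.501]
wrist_force: [0.6, -0.2, -1.0]
grip_width: 0.0201
grip_force: 30.0
```

Emit:
move_arm(rows=[0, 0, 0, -0.0025, 0, 0.0015, 10, 0, 0, 0, 0, 0, 0, 10])

```text
time_s: 50.3
position: [0.6094, 0.184, 0.1213]
orientation: [0.012, 0.865, 0.007, -0.501]
wrist_force: [-0.3, 0.6, -0.1]
grip_width: 0.0199
grip_force: 30.0
```

Expected floor near z ≈ 0.115.

Emit:
move_arm(rows=[0, 0, 0, -0.0035, 0, 0.002, 10, 0, 0, 0, 0, 0, 0, 10])

```text
time_s: 50.5
position: [0.6093, 0.184, 0.1181]
orientation: [0.012, 0.865, 0.007, -0.501]
wrist_force: [0.0, 0.1, -0.2]
grip_width: 0.0199
grip_force: 30.0
```

Emit:
move_arm(rows=[0, 0, 0, -0.0025, 0, 0.0015, 10, 0, 0, 0, 0, 0, 0, 10])

```text
time_s: 50.7
position: [0.6093, 0.1841, 0.116]
orientation: [0.012, 0.865, 0.007, -0.501]
wrist_force: [-0.1, -0.3, -0.3]
grip_width: 0.0199
grip_force: 30.0
```

Emit:
move_arm(rows=[0, 0, 0, -0.0025, 0, 0.0015, 10, 0, 0, 0, 0, 0, 0, 10])

```text
time_s: 50.9
position: [0.6094, 0.1841, 0.1143]
orientation: [0.012, 0.865, 0.007, -0.501]
wrist_force: [-0.7, 0.4, 2.9]
grip_width: 0.0197
grip_force: 30.0
```

Emit:
move_arm(rows=[0, 0, 0, 0, 0, 0, 40, 0, 0, 0, 0, 0, 0, 40, 0, 0, 0, 0, 0, 0, 40, 0, 0, 0, 0, 0, -0.04, 40, 0, 0, 0, 0, 0, -0.0665, 40])

```text
time_s: 51.4
position: [0.6774, 0.1822, 0.1531]
orientation: [0.012, 0.864, 0.006, -0.503]
wrist_force: [0.4, 0.4, -1.1]
grip_width: 0.0402
grip_force: 0.0
```

Emit:
move_arm(rows=[0, 0, 0, 0, 0, -0.0665, 40, 0, 0, 0, 0.0577, 0, -0.0333, 40, 0, 0, 0, 0.0577, 0, -0.0333, 40, 0, 0, 0, 0.0577, 0, -0.0333, 40, 0, 0, 0, 0, 0, 0, 40])

```text
time_s: 51.9
position: [0.724, 0.1813, 0.3364]
orientation: [0.011, 0.868, 0.008, -0.497]
wrist_force: [0.2, -0.8, -0.1]
grip_width: 0.0398
grip_force: 0.0
```

```bash
cat >> plan.py <<'E'
ST=np.array([.4603,.3907]); SY=1.3187
def panelpick(k,zt=.122):
    M=R.from_euler("z",SY); p=np.r_[ST,zt]+M.apply([k*.032,0,0]); return p,rot(M.apply([1,0,0]),[0,0,-1])
E
python3 - <<'E'
from plan import *
p,Rt=panelpick(1); print(p); plan([[p[0],p[1],.33],p+[0,0,.04],p],Rt)
E
```

```text
[0.46828191 0.42168853 0.122     ]
turn: turn rows=8 each=[-0.0046, -0.0412, 0.0082]  total=[-0.0367, -0.3297, 0.0652]
w0: shift rows=8 each=[0.0513, 0.0282, 0.0011]  total=[0.4101, 0.2253, 0.0085]
w1: shift rows=4 each=[0.0, 0.0, 0.056]  total=[0.0, 0.0, 0.224]
w2: shift rows=1 each=[0.0, 0.0, 0.0533]  total=[0.0, 0.0, 0.0533]
```

Emit:
move_arm(rows=[-0.0046, -0.0412, 0.0082, 0, 0, 0, 40, -0.0046, -0.0412, 0.0082, 0, 0, 0, 40, -0.0046, -0.0412, 0.0082, 0, 0, 0, 40, -0.0046, -0.0412, 0.0082, 0, 0, 0, 40])

```text
time_s: 52.3
position: [0.7226, 0.1809, 0.3287]
orientation: [0.072, 0.963, 0.003, -0.259]
wrist_force: [0.4, 0.3, -0.1]
grip_width: 0.0398
grip_force: 0.0
```

Emit:
move_arm(rows=[-0.0046, -0.0412, 0.0082, 0, 0, 0, 40, -0.0046, -0.0412, 0.0082, 0, 0, 0, 40, -0.0046, -0.0412, 0.0082, 0, 0, 0, 40, -0.0046, -0.0412, 0.0082, 0, 0, 0, 40])

```text
time_s: 52.7
position: [0.7225, 0.181, 0.3291]
orientation: [0.127, 0.992, -0.001, -0.002]
wrist_force: [1.0, -0.1, -1.5]
grip_width: 0.0398
grip_force: 0.0
```

Emit:
move_arm(rows=[0, 0, 0, 0.0513, 0.0282, 0.0011, 40, 0, 0, 0, 0.0513, 0.0282, 0.0011, 40, 0, 0, 0, 0.0513, 0.0282, 0.0011, 40, 0, 0, 0, 0.0513, 0.0282, 0.0011, 40])

```text
time_s: 53.1
position: [0.593, 0.3024, 0.3262]
orientation: [0.126, 0.992, -0.002, -0.005]
wrist_force: [0.2, 1.0, 0.3]
grip_width: 0.0399
grip_force: 0.0
```

Emit:
move_arm(rows=[0, 0, 0, 0.0513, 0.0282, 0.0011, 40, 0, 0, 0, 0.0513, 0.0282, 0.0011, 40, 0, 0, 0, 0.0513, 0.0282, 0.0011, 40, 0, 0, 0, 0.0513, 0.0282, 0.0011, 40])

```text
time_s: 53.5
position: [0.4652, 0.4229, 0.324]
orientation: [0.126, 0.992, -0.002, -0.005]
wrist_force: [-0.2, 0.2, -1.4]
grip_width: 0.0398
grip_force: 0.0
```

Emit:
move_arm(rows=[0, 0, 0, 0, 0, 0.056, 40, 0, 0, 0, 0, 0, 0.056, 40, 0, 0, 0, 0, 0, 0.056, 40, 0, 0, 0, 0, 0, 0, 40, 0, 0, 0, 0, 0, 0, 40])

```text
time_s: 54.0
position: [0.4655, 0.4218, 0.1986]
orientation: [0.126, 0.992, -0.002, -0.005]
wrist_force: [0.4, 0.2, 0.2]
grip_width: 0.0401
grip_force: 0.0
```

```bash
python3 - <<'E'
from plan import *
p,Rt=panelpick(1); plan([p+[0,0,.02],p],Rt); print(RT()[0],RT()[2]["joints"].round(2))
snap("top","p1.png",(100,180,190,250),4.2); snap("scene","p1s.png",(330,140,420,240),4.2)
E
```

```text
turn: turn rows=1 each=[-0.0016, -0.0031, -0.0004]  total=[-0.0016, -0.0031, -0.0004]
w0: shift rows=2 each=[-0.0018, 0.0004, 0.0378]  total=[-0.0036, 0.0008, 0.0755]
w1: shift rows=1 each=[0.0, 0.0, 0.0267]  total=[0.0, 0.0, 0.0267]
[0.46549501 0.42178076 0.1986367 ] [ 0.7   0.32  1.9   0.01  0.93 -0.62]
```

Emit:
move_arm(rows=[0, -0.0031, 0, -0.0018, 0.0004, 0.0378, 40, 0, 0, 0, -0.0018, 0.0004, 0.0378, 40, 0, 0, 0, 0, 0, 0, 40])

```text
time_s: 54.4
position: [0.4674, 0.4209, 0.1405]
orientation: [0.126, 0.992, -0.003, -0.001]
wrist_force: [-0.1, -0.6, -0.0]
grip_width: 0.0399
grip_force: 0.0
```

Emit:
move_arm(rows=[0, 0, 0, 0, 0, 0.0267, 40, 0, 0, 0, 0, 0, 0, 40, 0, 0, 0, 0, 0, 0, 4, 0, 0, 0, 0, 0, 0, 4, 0, 0, 0, 0, 0, 0, 4])

```text
time_s: 54.9
position: [0.4683, 0.4218, 0.1227]
orientation: [0.126, 0.992, -0.002, 0.001]
wrist_force: [0.2, -0.4, 0.6]
grip_width: 0.019
grip_force: 0.0
```

Emit:
move_arm(rows=[0, 0, 0, 0, 0, 0, 4, 0, 0, 0, 0, 0, 0, 4, 0, 0, 0, 0, 0, 0, 4])

```text
time_s: 55.2
position: [0.4681, 0.4217, 0.1219]
orientation: [0.126, 0.992, -0.002, 0.0]
wrist_force: [-0.9, -0.4, 5.4]
grip_width: 0.0078
grip_force: 30.0
```

```bash
python3 - <<'E'
from plan import *
p,q,o=RT(); print(p.round(4).tolist(),q.as_quat().round(4).tolist(),o["grip_width"],o["grip_force"],o["wrist_force"].round(1))
d=R.from_euler("z",-SY).apply(p-np.r_[ST,0]); print("tcp in stock",d)
E
```

```text
[0.4681, 0.4217, 0.1219] [0.1263, 0.992, -0.002, 0.0002] 0.0077512673201833825 29.994458556175232 [-0.9 -0.4  5.4]
tcp in stock [0.03194464 0.00015078 0.12193742]
```

Emit:
move_arm(rows=[0, 0, 0, 0, 0, -0.03, 4, 0, 0, 0, 0, 0, -0.04, 4, 0, 0, 0, 0, 0, -0.04, 4])

```text
time_s: 55.5
position: [0.4676, 0.4215, 0.2044]
orientation: [0.126, 0.992, -0.003, -0.0]
wrist_force: [1.0, 0.7, -0.0]
grip_width: 0.0079
grip_force: 30.0
```

Emit:
move_arm(rows=[0, 0, 0.0429, 0, 0, -0.017, 4, 0, 0, 0.0429, 0, 0, -0.017, 4, 0, 0, 0.0429, 0, 0, -0.017, 4, 0, 0, 0.0429, 0, 0, -0.017, 4, 0, 0, 0.0429, 0, 0, -0.017, 4])

```text
time_s: 56.0
position: [0.4677, 0.4218, 0.268]
orientation: [0.45, 0.893, -0.002, 0.001]
wrist_force: [0.4, 0.1, -0.7]
grip_width: 0.0077
grip_force: 30.0
```

Emit:
move_arm(rows=[0, 0, 0.0429, 0, 0, -0.017, 4, 0, 0, 0.0429, 0, 0, -0.017, 4, 0, 0, 0.0429, 0, 0, -0.017, 4, 0, 0, 0.0429, 0, 0, -0.017, 4, 0, 0, 0.0429, 0, 0, -0.017, 4])

```text
time_s: 56.5
position: [0.4678, 0.4221, 0.3316]
orientation: [0.72, 0.694, -0.002, 0.001]
wrist_force: [0.6, -0.2, -0.9]
grip_width: 0.0079
grip_force: 30.0
```

```bash
cat >> plan.py <<'E'
def pchk(yl,zs,xl=.04):
    """panel held at its mid top (TCP 113.9 mm above its lower edge); heights of lower edge zs over carrier slot y yl"""
    p,q,o=RT(); M=R.from_euler("z",CY); Rt=rot(M.apply([1,0,0]),[0,0,-1])
    e=M.inv().apply(p-carr((xl,yl,0))); print("TCP",p.round(4),"err mm",(e[:2]*1e3).round(1),"low edge",(p[2]-.1139).round(4),"j",o["joints"].round(2),"grip",round(o["grip_width"],4),"F",o["wrist_force"].round(1))
    plan([carr((xl,yl,z+.1139)) for z in zs],Rt)
E
python3 - <<'E'
from plan import *
pchk(.0593,[.216,.06])
t=arm.capture("top")
# slot darkness profile from first picture along slot line
im=cv2.cvtColor(cv2.imread("pics/top0.png"),cv2.COLOR_BGR2GRAY)
for x in(.038,.04,.042):
    ys=np.arange(-.125,.126,.0025); v=[]
    for y in ys:
        u=(proj(t,carr((x,y,.05)))+.5)*1.5-.5; v.append(im[int(round(u[1])),int(round(u[0]))])
    print(x,[(round(y*1000,1),int(k)) for y,k in zip(ys,v)][2:60:1] if x==.04 else "")
E
```

```text
TCP [0.4678 0.4221 0.3316] err mm [-203.1  257.1] low edge 0.2177 j [ 0.7   0.18  1.82 -0.    1.15  0.74] grip 0.0079 F [ 0.6 -0.2 -0.9]
turn: turn rows=1 each=[-0.0003, 0.0016, -0.0026]  total=[-0.0003, 0.0016, -0.0026]
w0: shift rows=7 each=[-0.049, 0.0387, 0.0003]  total=[-0.3428, 0.2708, 0.0023]
w1: shift rows=4 each=[0.0, 0.0, 0.052]  total=[0.0, 0.0, 0.208]
0.038 
0.04 [(np.float64(-120.0), 115), (np.float64(-117.5), 116), (np.float64(-115.0), 114), (np.float64(-112.5), 105), (np.float64(-110.0), 89), (np.float64(-107.5), 69), (np.float64(-105.0), 58), (np.float64(-102.5), 65), (np.float64(-100.0), 66), (np.float64(-97.5), 63), (np.float64(-95.0), 63), (np.float64(-92.5), 64), (np.float64(-90.0), 65), (np.float64(-87.5), 63), (np.float64(-85.0), 64), (np.float64(-82.5), 66), (np.float64(-80.0), 65), (np.float64(-77.5), 62), (np.float64(-75.0), 65), (np.float64(-72.5), 64), (np.float64(-70.0), 64), (np.float64(-67.5), 63), (np.float64(-65.0), 61), (np.float64(-62.5), 61), (np.float64(-60.0), 61), (np.float64(-57.5), 62), (np.float64(-55.0), 62), (np.float64(-52.5), 62), (np.float64(-50.0), 62), (np.float64(-47.5), 63), (np.float64(-45.0), 62), (np.float64(-42.5), 61), (np.float64(-40.0), 62), (np.float64(-37.5), 62), (np.float64(-35.0), 62), (np.float64(-32.5), 63), (np.float64(-30.0), 63), (np.float64(-27.5), 62), (np.float64(-25.0), 62), (np.float64(-22.5), 61), (np.float64(-20.0), 62), (np.float64(-17.5), 63), (np.float64(-15.0), 62), (np.float64(-12.5), 60), (np.float64(-10.0), 64), (np.float64(-7.5), 94), (np.float64(-5.0), 110), (np.float64(-2.5), 114), (np.float64(0.0), 117), (np.float64(2.5), 114), (np.float64(5.0), 88), (np.float64(7.5), 68), (np.float64(10.0), 65), (np.float64(12.5), 61), (np.float64(15.0), 61), (np.float64(17.5), 62), (np.float64(20.0), 63), (np.float64(22.5), 61)]
0.042
```

Emit:
move_arm(rows=[0, 0.0016, -0.0026, -0.049, 0.0387, 0.0003, 4, 0, 0, 0, -0.049, 0.0387, 0.0003, 4, 0, 0, 0, -0.049, 0.0387, 0.0003, 4, 0, 0, 0, -0.049, 0.0387, 0.0003, 4])

```text
time_s: 56.95
position: [0.5811, 0.2709, 0.33]
orientation: [0.714, 0.7, -0.0, -0.0]
wrist_force: [0.4, 1.1, 0.0]
grip_width: 0.0074
grip_force: 30.0
```

Emit:
move_arm(rows=[0, 0, 0, -0.049, 0.0387, 0.0003, 4, 0, 0, 0, -0.049, 0.0387, 0.0003, 4, 0, 0, 0, -0.049, 0.0387, 0.0003, 4, 0, 0, 0, 0, 0, 0, 4, 0, 0, 0, 0, 0, 0, 4])

```text
time_s: 57.45
position: [0.6651, 0.1596, 0.3289]
orientation: [0.715, 0.699, -0.0, -0.001]
wrist_force: [-0.2, 1.3, -0.6]
grip_width: 0.0079
grip_force: 30.0
```

Emit:
move_arm(rows=[0, 0, 0, 0, 0, 0.05, 4, 0, 0, 0, 0, 0, 0.05, 4, 0, 0, 0, 0, 0, 0.05, 4, 0, 0, 0, 0, 0, 0.03, 4, 0, 0, 0, 0, 0, 0, 4])

```text
time_s: 57.95
position: [0.6624, 0.1613, 0.1911]
orientation: [0.714, 0.7, -0.002, -0.002]
wrist_force: [-1.0, -0.8, -0.0]
grip_width: 0.0076
grip_force: 30.0
```

Emit:
move_arm(rows=[0, 0, 0, 0, 0, 0, 4, 0, 0, 0, 0, 0, 0, 4])

```text
time_s: 58.15
position: [0.6656, 0.1612, 0.1966]
orientation: [0.714, 0.7, 0.001, 0.0]
wrist_force: [-0.0, 0.4, -0.1]
grip_width: 0.0077
grip_force: 30.0
```

```bash
python3 - <<'E'
from plan import *
pchk(.0575,[.06,.008])
E
```

```text
TCP [0.6656 0.1612 0.1966] err mm [1.9 3.6] low edge 0.0827 j [0.2  0.4  1.79 0.   0.95 0.22] grip 0.0077 F [-0.   0.4 -0.1]
turn: turn rows=1 each=[0.0005, -0.0003, 0.0021]  total=[0.0005, -0.0003, 0.0021]
w0: shift rows=1 each=[-0.0048, -0.0025, 0.0302]  total=[-0.0048, -0.0025, 0.0302]
w1: shift rows=2 each=[0.0, 0.0, 0.0347]  total=[0.0, 0.0, 0.0693]
```

Emit:
move_arm(rows=[0.0005, 0, 0.0021, -0.0048, -0.0025, 0.0302, 4, 0, 0, 0, 0, 0, 0, 4, 0, 0, 0, 0, 0, 0, 4, 0, 0, 0, 0, 0, 0, 4])

```text
time_s: 58.55
position: [0.6638, 0.1572, 0.1736]
orientation: [0.717, 0.697, 0.0, -0.0]
wrist_force: [1.0, 0.8, -0.2]
grip_width: 0.0079
grip_force: 30.0
```

```bash
python3 - <<'E'
from plan import *
pchk(.0575,[.055,.008])
E
```

```text
TCP [0.6638 0.1572 0.1736] err mm [ 0.1 -0.5] low edge 0.0597 j [0.2  0.43 1.8  0.   0.91 0.23] grip 0.0079 F [ 1.   0.8 -0.2]
turn: turn rows=1 each=[-0.0001, -0.0003, -0.0003]  total=[-0.0001, -0.0003, -0.0003]
w0: shift rows=1 each=[0.0007, -0.0002, 0.0062]  total=[0.0007, -0.0002, 0.0062]
w1: shift rows=1 each=[0.0, 0.0, 0.0627]  total=[0.0, 0.0, 0.0627]
```

Emit:
move_arm(rows=[0, 0, 0, 0, 0, 0.0085, 4, 0, 0, 0, 0, 0, 0.0085, 4, 0, 0, 0, 0, 0, 0.0085, 4, 0, 0, 0, 0, 0, 0, 4])

```text
time_s: 58.95
position: [0.6624, 0.1568, 0.1516]
orientation: [0.717, 0.697, -0.001, -0.001]
wrist_force: [-0.4, -0.3, -0.2]
grip_width: 0.0077
grip_force: 30.0
```

Emit:
move_arm(rows=[0, 0, 0, 0, 0, 0.0085, 4, 0, 0, 0, 0, 0, 0.0085, 4, 0, 0, 0, 0, 0, 0.0085, 4, 0, 0, 0, 0, 0, 0, 4])

```text
time_s: 59.35
position: [0.6624, 0.1568, 0.1325]
orientation: [0.717, 0.697, -0.001, -0.001]
wrist_force: [0.0, 0.4, -0.2]
grip_width: 0.0079
grip_force: 30.0
```

Emit:
move_arm(rows=[0, 0, 0, 0, 0, 0.0085, 4, 0, 0, 0, 0, 0, 0.004, 4, 0, 0, 0, 0, 0, 0, 4])

```text
time_s: 59.65
position: [0.6627, 0.1569, 0.1238]
orientation: [0.717, 0.697, -0.001, -0.001]
wrist_force: [-0.4, 0.1, -0.2]
grip_width: 0.008
grip_force: 30.0
```

Emit:
move_arm(rows=[0, 0, 0, 0, 0, 0.0027, 4, 0, 0, 0, 0, 0, 0, 4])

```text
time_s: 59.85
position: [0.6629, 0.1569, 0.1223]
orientation: [0.717, 0.697, -0.001, -0.001]
wrist_force: [0.6, -0.5, -0.1]
grip_width: 0.0081
grip_force: 30.0
```

Emit:
move_arm(rows=[0, 0, 0, 0, 0, 0.0027, 4, 0, 0, 0, 0, 0, 0, 4])

```text
time_s: 60.05
position: [0.6635, 0.1571, 0.1219]
orientation: [0.717, 0.697, -0.0, -0.001]
wrist_force: [-6.4, -1.0, 15.7]
grip_width: 0.0077
grip_force: 30.0
```

Emit:
move_arm(rows=[0, 0, 0, 0, 0, -0.0015, 4, 0, 0, 0, 0, 0, 0, 36, 0, 0, 0, 0, 0, 0, 36, 0, 0, 0, 0, 0, 0, 36, 0, 0, 0, 0, 0, -0.03, 36])

```text
time_s: 60.55
position: [0.6613, 0.1565, 0.1414]
orientation: [0.717, 0.697, -0.002, -0.002]
wrist_force: [0.4, -1.8, -0.8]
grip_width: 0.0353
grip_force: 0.0
```

Emit:
move_arm(rows=[0, 0, 0, 0, 0, -0.05, 36, 0, 0, 0, 0, 0, -0.0655, 36, 0, 0, 0, 0, 0, -0.0655, 36, 0, 0, 0, 0, 0, -0.0655, 36, 0, 0, 0, 0, 0, 0, 36])

```text
time_s: 61.05
position: [0.666, 0.1574, 0.3366]
orientation: [0.717, 0.697, 0.004, 0.002]
wrist_force: [-0.3, 0.9, 0.7]
grip_width: 0.0362
grip_force: 0.0
```

```bash
python3 - <<'E'
from plan import *
p,Rt=panelpick(-1); print(RT()[0]); plan([[p[0],p[1],.33],p+[0,0,.05],p],Rt)
E
```

```text
[0.66598289 0.15736999 0.33655581]
turn: turn rows=10 each=[0.0003, 0.0001, -0.0429]  total=[0.0027, 0.0009, -0.4289]
w0: shift rows=6 each=[0.0572, 0.0317, 0.0015]  total=[0.3432, 0.1902, 0.0087]
w1: shift rows=4 each=[0.0, 0.0, 0.0527]  total=[0.0, 0.0, 0.2107]
w2: shift rows=2 each=[0.0, 0.0, 0.0333]  total=[0.0, 0.0, 0.0667]
```

Emit:
move_arm(rows=[0, 0, -0.0429, 0, 0, 0, 36, 0, 0, -0.0429, 0, 0, 0, 36, 0, 0, -0.0429, 0, 0, 0, 36, 0, 0, -0.0429, 0, 0, 0, 36, 0, 0, -0.0429, 0, 0, 0, 36])

```text
time_s: 61.55
position: [0.6632, 0.1568, 0.3281]
orientation: [0.444, 0.896, -0.0, -0.001]
wrist_force: [-0.3, -0.4, 0.4]
grip_width: 0.0359
grip_force: 0.0
```

Emit:
move_arm(rows=[0, 0, -0.0429, 0, 0, 0, 36, 0, 0, -0.0429, 0, 0, 0, 36, 0, 0, -0.0429, 0, 0, 0, 36, 0, 0, -0.0429, 0, 0, 0, 36, 0, 0, -0.0429, 0, 0, 0, 36])

```text
time_s: 62.05
position: [0.6632, 0.1568, 0.3281]
orientation: [0.123, 0.992, 0.0, -0.001]
wrist_force: [-0.5, 0.3, -0.8]
grip_width: 0.0358
grip_force: 0.0
```

Emit:
move_arm(rows=[0, 0, 0, 0.0572, 0.0317, 0.0015, 36, 0, 0, 0, 0.0572, 0.0317, 0.0015, 36, 0, 0, 0, 0.0572, 0.0317, 0.0015, 36])

```text
time_s: 62.35
position: [0.5551, 0.2586, 0.325]
orientation: [0.126, 0.992, -0.0, -0.001]
wrist_force: [1.0, 1.3, 0.1]
grip_width: 0.0362
grip_force: 0.0
```

Emit:
move_arm(rows=[0, 0, 0, 0.0572, 0.0317, 0.0015, 36, 0, 0, 0, 0.0572, 0.0317, 0.0015, 36, 0, 0, 0, 0.0572, 0.0317, 0.0015, 36, 0, 0, 0, 0, 0, 0, 36])

```text
time_s: 62.75
position: [0.4461, 0.3617, 0.322]
orientation: [0.124, 0.992, 0.0, -0.002]
wrist_force: [-0.2, -0.4, 0.2]
grip_width: 0.0355
grip_force: 0.0
```

Emit:
move_arm(rows=[0, 0, 0, 0, 0, 0.055, 36, 0, 0, 0, 0, 0, 0.055, 36, 0, 0, 0, 0, 0, 0.055, 36, 0, 0, 0, 0, 0, 0, 36, 0, 0, 0, 0, 0, 0, 36])

```text
time_s: 63.25
position: [0.4497, 0.3589, 0.1993]
orientation: [0.126, 0.992, -0.0, -0.001]
wrist_force: [0.2, 0.4, 0.2]
grip_width: 0.0359
grip_force: 0.0
```

```bash
python3 - <<'E'
from plan import *
p,Rt=panelpick(-1); print(RT()[0]); plan([p+[0,0,.02],p],Rt)
E
```

```text
[0.44967488 0.35893266 0.19926381]
turn: turn rows=1 each=[-0.0003, -0.0009, 0.0]  total=[-0.0003, -0.0009, 0.0]
w0: shift rows=2 each=[-0.0016, 0.0009, 0.0382]  total=[-0.0032, 0.0019, 0.0764]
w1: shift rows=1 each=[0.0, 0.0, 0.0267]  total=[0.0, 0.0, 0.0267]
```

Emit:
move_arm(rows=[0, 0, 0, -0.0016, 0.0009, 0.0382, 36, 0, 0, 0, -0.0016, 0.0009, 0.0382, 36, 0, 0, 0, 0, 0, 0, 36])

```text
time_s: 63.55
position: [0.4518, 0.3595, 0.1412]
orientation: [0.126, 0.992, -0.0, -0.002]
wrist_force: [0.1, -0.2, 0.5]
grip_width: 0.036
grip_force: 0.0
```

Emit:
move_arm(rows=[0, 0, 0, 0, 0, 0.0267, 36, 0, 0, 0, 0, 0, 0, 36, 0, 0, 0, 0, 0, 0, 4, 0, 0, 0, 0, 0, 0, 4, 0, 0, 0, 0, 0, 0, 4])

```text
time_s: 64.05
position: [0.4524, 0.3603, 0.1229]
orientation: [0.126, 0.992, 0.001, -0.0]
wrist_force: [-0.4, -0.5, -0.3]
grip_width: 0.0148
grip_force: 0.0
```

Emit:
move_arm(rows=[0, 0, 0, 0, 0, 0, 4, 0, 0, 0, 0, 0, 0, 4, 0, 0, 0, 0, 0, 0, 4])

```text
time_s: 64.35
position: [0.4522, 0.3602, 0.1224]
orientation: [0.126, 0.992, 0.0, -0.001]
wrist_force: [-1.7, -0.8, 9.4]
grip_width: 0.0078
grip_force: 30.0
```

```bash
python3 - <<'E'
from plan import *
p,q,o=RT(); print(p.round(4).tolist(),q.as_quat().round(4).tolist(),o["grip_width"],o["grip_force"],o["wrist_force"].round(1))
d=R.from_euler("z",-SY).apply(p-np.r_[ST,0]); print("tcp in stock",d)
E
```

```text
[0.4522, 0.3602, 0.1224] [0.1255, 0.9921, 0.0004, -0.0008] 0.007758358062587562 30.002772510051727 [-1.7 -0.8  9.4]
tcp in stock [-0.0315518   0.0002491   0.12242374]
```

Emit:
move_arm(rows=[0, 0, 0, 0, 0, -0.03, 4, 0, 0, 0, 0, 0, -0.04, 4, 0, 0, 0, 0, 0, -0.04, 4])

```text
time_s: 64.65
position: [0.4517, 0.3596, 0.2049]
orientation: [0.126, 0.992, -0.0, -0.001]
wrist_force: [-0.1, 0.3, -0.4]
grip_width: 0.0076
grip_force: 30.0
```

Emit:
move_arm(rows=[0, 0, 0.0429, 0, 0, -0.017, 4, 0, 0, 0.0429, 0, 0, -0.017, 4, 0, 0, 0.0429, 0, 0, -0.017, 4, 0, 0, 0.0429, 0, 0, -0.017, 4, 0, 0, 0.0429, 0, 0, -0.017, 4])

```text
time_s: 65.15
position: [0.452, 0.3597, 0.2685]
orientation: [0.449, 0.894, -0.0, -0.001]
wrist_force: [0.3, 0.6, -0.8]
grip_width: 0.0081
grip_force: 30.0
```

Emit:
move_arm(rows=[0, 0, 0.0429, 0, 0, -0.017, 4, 0, 0, 0.0429, 0, 0, -0.017, 4, 0, 0, 0.0429, 0, 0, -0.017, 4, 0, 0, 0.0429, 0, 0, -0.017, 4, 0, 0, 0.0429, 0, 0, -0.017, 4])

```text
time_s: 65.65
position: [0.4521, 0.3597, 0.3322]
orientation: [0.719, 0.695, -0.001, -0.001]
wrist_force: [0.1, 0.6, -0.5]
grip_width: 0.0078
grip_force: 30.0
```

```bash
python3 - <<'E'
from plan import *
pchk(-.0575,[.216,.06])
E
```

```text
TCP [0.4521 0.3597 0.3322] err mm [-217.   311.1] low edge 0.2183 j [0.63 0.09 1.92 0.   1.14 0.66] grip 0.0078 F [ 0.1  0.6 -0.5]
turn: turn rows=1 each=[-0.0007, -0.0001, -0.0021]  total=[-0.0007, -0.0001, -0.0021]
w0: shift rows=8 each=[-0.0518, 0.0362, 0.0004]  total=[-0.4148, 0.2894, 0.003]
w1: shift rows=4 each=[0.0, 0.0, 0.052]  total=[0.0, 0.0, 0.208]
```

Emit:
move_arm(rows=[0, 0, -0.0021, -0.0518, 0.0362, 0.0004, 4, 0, 0, 0, -0.0518, 0.0362, 0.0004, 4, 0, 0, 0, -0.0518, 0.0362, 0.0004, 4, 0, 0, 0, -0.0518, 0.0362, 0.0004, 4])

```text
time_s: 66.05
position: [0.5578, 0.2002, 0.3303]
orientation: [0.715, 0.699, -0.0, -0.001]
wrist_force: [-0.2, 1.2, -0.6]
grip_width: 0.0078
grip_force: 30.0
```

Emit:
move_arm(rows=[0, 0, 0, -0.0518, 0.0362, 0.0004, 4, 0, 0, 0, -0.0518, 0.0362, 0.0004, 4, 0, 0, 0, -0.0518, 0.0362, 0.0004, 4, 0, 0, 0, -0.0518, 0.0362, 0.0004, 4, 0, 0, 0, 0, 0, 0, 4])

```text
time_s: 66.55
position: [0.6643, 0.04, 0.3284]
orientation: [0.716, 0.698, -0.001, -0.001]
wrist_force: [-1.1, 0.1, -2.0]
grip_width: 0.0078
grip_force: 30.0
```

Emit:
move_arm(rows=[0, 0, 0, 0, 0, 0, 4, 0, 0, 0, 0, 0, 0.05, 4, 0, 0, 0, 0, 0, 0.05, 4, 0, 0, 0, 0, 0, 0.05, 4, 0, 0, 0, 0, 0, 0.025, 4])

```text
time_s: 67.05
position: [0.6599, 0.0454, 0.1942]
orientation: [0.714, 0.7, -0.002, -0.002]
wrist_force: [0.4, 0.0, 0.9]
grip_width: 0.0078
grip_force: 30.0
```

Emit:
move_arm(rows=[0, 0, 0, 0, 0, 0, 4, 0, 0, 0, 0, 0, 0, 4, 0, 0, 0, 0, 0, 0, 4])

```text
time_s: 67.35
position: [0.6627, 0.0447, 0.1992]
orientation: [0.715, 0.699, 0.0, -0.0]
wrist_force: [0.2, 0.4, 0.1]
grip_width: 0.008
grip_force: 30.0
```

```bash
python3 - <<'E'
from plan import *
pchk(-.0575,[.06,.008])
E
```

```text
TCP [0.6627 0.0447 0.1992] err mm [2.2 2. ] low edge 0.0853 j [0.03 0.37 1.83 0.   0.94 0.05] grip 0.008 F [0.2 0.4 0.1]
turn: turn rows=1 each=[0.0, -0.0002, 0.0019]  total=[0.0, -0.0002, 0.0019]
w0: shift rows=1 each=[-0.0027, -0.0029, 0.0337]  total=[-0.0027, -0.0029, 0.0337]
w1: shift rows=2 each=[0.0, 0.0, 0.0347]  total=[0.0, 0.0, 0.0693]
```

Emit:
move_arm(rows=[0, 0, 0.0019, -0.0027, -0.0029, 0.0337, 4, 0, 0, 0, 0, 0, 0, 4, 0, 0, 0, 0, 0, 0, 4, 0, 0, 0, 0, 0, 0, 4])

```text
time_s: 67.75
position: [0.6605, 0.0423, 0.1736]
orientation: [0.717, 0.697, 0.0, -0.0]
wrist_force: [0.1, -0.2, -0.7]
grip_width: 0.0082
grip_force: 30.0
```

```bash
python3 - <<'E'
from plan import *
pchk(-.0575,[.055,.008])
E
```

```text
TCP [0.6605 0.0423 0.1736] err mm [ 0.  -0.4] low edge 0.0597 j [0.03 0.4  1.84 0.   0.9  0.06] grip 0.0082 F [ 0.1 -0.2 -0.7]
turn: turn rows=1 each=[-0.0001, -0.0002, -0.0001]  total=[-0.0001, -0.0002, -0.0001]
w0: shift rows=1 each=[0.0005, -0.0, 0.0062]  total=[0.0005, -0.0, 0.0062]
w1: shift rows=1 each=[0.0, 0.0, 0.0627]  total=[0.0, 0.0, 0.0627]
```

Emit:
move_arm(rows=[0, 0, 0, 0, 0, 0.0085, 4, 0, 0, 0, 0, 0, 0.0085, 4, 0, 0, 0, 0, 0, 0.0085, 4, 0, 0, 0, 0, 0, 0, 4])

```text
time_s: 68.15
position: [0.6591, 0.0422, 0.1517]
orientation: [0.717, 0.697, -0.001, -0.001]
wrist_force: [-0.7, 0.6, -0.9]
grip_width: 0.0074
grip_force: 30.0
```

Emit:
move_arm(rows=[0, 0, 0, 0, 0, 0.0085, 4, 0, 0, 0, 0, 0, 0.0085, 4, 0, 0, 0, 0, 0, 0.0085, 4, 0, 0, 0, 0, 0, 0, 4])

```text
time_s: 68.55
position: [0.6591, 0.0422, 0.1326]
orientation: [0.717, 0.697, -0.001, -0.001]
wrist_force: [-0.5, -0.3, -0.3]
grip_width: 0.008
grip_force: 30.0
```

Emit:
move_arm(rows=[0, 0, 0, 0, 0, 0.0085, 4, 0, 0, 0, 0, 0, 0.004, 4, 0, 0, 0, 0, 0, 0, 4])

```text
time_s: 68.85
position: [0.6594, 0.0422, 0.1239]
orientation: [0.717, 0.697, -0.001, -0.001]
wrist_force: [-0.1, -0.3, -1.0]
grip_width: 0.0079
grip_force: 30.0
```

Emit:
move_arm(rows=[0, 0, 0, 0, 0, 0.0022, 4, 0, 0, 0, 0, 0, 0, 4])

```text
time_s: 69.05
position: [0.6597, 0.0422, 0.1227]
orientation: [0.717, 0.697, -0.001, -0.001]
wrist_force: [-0.4, 0.2, -0.4]
grip_width: 0.0079
grip_force: 30.0
```

Emit:
move_arm(rows=[0, 0, 0, 0, 0, 0.0022, 4, 0, 0, 0, 0, 0, 0, 4])

```text
time_s: 69.25
position: [0.6602, 0.0422, 0.1224]
orientation: [0.717, 0.697, -0.0, -0.001]
wrist_force: [-4.4, -0.7, 13.0]
grip_width: 0.0078
grip_force: 30.0
```

Emit:
move_arm(rows=[0, 0, 0, 0, 0, -0.0015, 4, 0, 0, 0, 0, 0, 0, 36, 0, 0, 0, 0, 0, 0, 36, 0, 0, 0, 0, 0, 0, 36, 0, 0, 0, 0, 0, -0.03, 36])

```text
time_s: 69.75
position: [0.658, 0.0422, 0.1423]
orientation: [0.717, 0.697, -0.002, -0.002]
wrist_force: [-0.2, 0.1, 0.5]
grip_width: 0.0353
grip_force: 0.0
```

Emit:
move_arm(rows=[0, 0, 0, 0, 0, -0.05, 36, 0, 0, 0, 0, 0, -0.0655, 36, 0, 0, 0, 0, 0, -0.0655, 36, 0, 0, 0, 0, 0, -0.0655, 36, 0, 0, 0, 0, 0, 0, 36])

```text
time_s: 70.25
position: [0.6627, 0.0422, 0.3372]
orientation: [0.717, 0.697, 0.003, 0.003]
wrist_force: [-0.5, -0.4, -0.6]
grip_width: 0.036
grip_force: 0.0
```

```bash
python3 - <<'E'
from plan import *
from scipy.optimize import least_squares
t=arm.capture("top"); s=arm.capture("scene")
# from the first pictures
T=(105+(728+.5)/4-.5,130+(298+.5)/4-.5); S=(115+(294+.5)/2.6-.5,140+(132+.5)/2.6-.5)
X=least_squares(lambda P:np.r_[proj(t,P)-T,proj(s,P)-S],[.55,-.06,.04]); print("tri",X.x,X.fun.round(2),"car",R.from_euler("z",-CY).apply(X.x-carr((0,0,0))))
# refine: dark blobs around, in the first saved pictures
for n,c,f,(u,v) in(("t",t,"top0.png",T),("s",s,"scene0.png",S)):
    g=cv2.cvtColor(cv2.resize(cv2.imread("pics/"+f),(512,384),interpolation=cv2.INTER_AREA),cv2.COLOR_BGR2GRAY)
    y0,x0=int(v)-9,int(u)-12; w=g[y0:y0+19,x0:x0+25]; m=(w<75).astype(np.uint8)
    k,l,st,ct=cv2.connectedComponentsWithStats(m); print(n,(u,v),[(a[4],(b+[x0,y0]).round(1)) for a,b in zip(st[1:],ct[1:])])
s=snap("scene","k1.png",(200,130,360,270),4.2); print(RT()[0])
E
```

```text
tri [ 0.5125326  -0.06192256  0.05261454] [-0.18  0.06 -0.2  -0.02] car [-0.10503791 -0.16617357  0.05261454]
t (286.625, 204.125) [(np.int32(45), array([286.9, 203.9]))]
s (227.76923076923077, 190.46153846153845) [(np.int32(7), array([216. , 181.6])), (np.int32(40), array([227.6, 190.7]))]
[0.65975274 0.04210514 0.32897177]
```

View pics/k1.png

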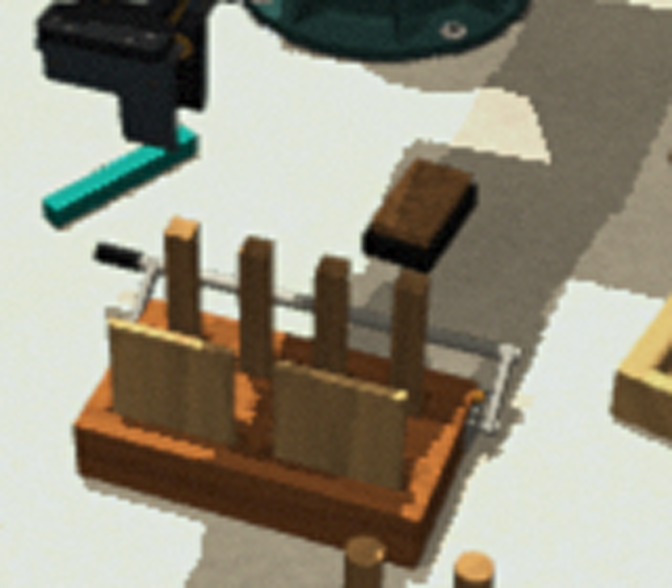

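```bash
python3 - <<'E'
from plan import *
M=R.from_euler("z",CY); Rt=rot(M.apply([1,0,0]),[0,0,-1])
plan([carr((-.105,-.166,.33)),carr((-.105,-.166,.13)),carr((-.105,-.166,.0586))],Rt)
E
```

```text
turn: turn rows=1 each=[-0.0008, -0.0001, -0.0002]  total=[-0.0008, -0.0001, -0.0002]
w0: shift rows=4 each=[-0.036, -0.0481, -0.0003]  total=[-0.1438, -0.1924, -0.0014]
w1: shift rows=5 each=[0.0, 0.0, 0.0533]  total=[0.0, 0.0, 0.2667]
w2: shift rows=2 each=[0.0, 0.0, 0.0476]  total=[0.0, 0.0, 0.0952]
```

Emit:
move_arm(rows=[0, 0, 0, -0.036, -0.0481, -0.0003, 40, 0, 0, 0, -0.036, -0.0481, -0.0003, 40, 0, 0, 0, -0.036, -0.0481, -0.0003, 40, 0, 0, 0, -0.036, -0.0481, -0.0003, 40, 0, 0, 0, 0, 0, 0, 40], force=12)

```text
time_s: 70.9
position: [0.5088, -0.0634, 0.3287]
orientation: [0.718, 0.696, -0.002, -0.002]
wrist_force: [0.1, 0.0, -0.0]
grip_width: 0.0403
grip_force: 0.0
```

Emit:
move_arm(rows=[0, 0, 0, 0, 0, 0.0533, 40, 0, 0, 0, 0, 0, 0.0533, 40, 0, 0, 0, 0, 0, 0.0533, 40, 0, 0, 0, 0, 0, 0.05, 40, 0, 0, 0, 0, 0, 0, 40])

```text
time_s: 71.4
position: [0.5092, -0.0609, 0.168]
orientation: [0.717, 0.697, -0.003, -0.005]
wrist_force: [-0.9, -0.7, 1.3]
grip_width: 0.0404
grip_force: 0.0
```

Emit:
move_arm(rows=[0, 0, 0, 0, 0, 0, 40, 0, 0, 0, 0, 0, 0, 40])

```text
time_s: 71.6
position: [0.5135, -0.0617, 0.1749]
orientation: [0.717, 0.697, -0.0, -0.0]
wrist_force: [0.2, 0.9, 0.3]
grip_width: 0.0402
grip_force: 0.0
```

```bash
cat >> plan.py <<'E'
def kchk(qs,hx=-.0607,hy=-.166):
    M=R.from_euler("z",CY); Rt=rot(M.apply([1,0,0]),[0,0,-1]); p,q,o=RT()
    print("TCP in carrier mm",(M.inv().apply(p-carr((0,0,0)))*1e3).round(1),"F",o["wrist_force"].round(1),"grip",round(o["grip_width"],4),round(o["grip_force"],1))
    plan([carr((hx-.055*np.sin(a),hy,.026+.055*np.cos(a))) for a in qs],Rt)
E
python3 - <<'E'
from plan import *
kchk([.936])
E
```

```text
TCP in carrier mm [-104.1 -166.   174.9] F [0.2 0.9 0.3] grip 0.0402 0.0
turn: turn rows=1 each=[-0.0001, -0.0001, -0.0001]  total=[-0.0001, -0.0001, -0.0001]
w0: shift rows=3 each=[-0.0, -0.0004, 0.0517]  total=[-0.0001, -0.0012, 0.155]
```

Emit:
move_arm(rows=[0, 0, 0, 0, -0.0012, 0.045, 40, 0, 0, 0, 0, 0, 0.045, 40, 0, 0, 0, 0, 0, 0.04, 40, 0, 0, 0, 0, 0, 0.025, 40, 0, 0, 0, 0, 0, 0, 40])

```text
time_s: 72.1
position: [0.5112, -0.0616, 0.0566]
orientation: [0.717, 0.697, -0.001, -0.001]
wrist_force: [-1.2, 0.1, 0.1]
grip_width: 0.04
grip_force: 0.0
```

Emit:
move_arm(rows=[0, 0, 0, 0, 0, 0, 40, 0, 0, 0, 0, 0, 0, 6, 0, 0, 0, 0, 0, 0, 6, 0, 0, 0, 0, 0, 0, 6, 0, 0, 0, 0, 0, 0, 6])

```text
time_s: 72.6
position: [0.512, -0.0617, 0.0577]
orientation: [0.717, 0.697, -0.0, -0.0]
wrist_force: [1.9, 1.0, -2.3]
grip_width: 0.0154
grip_force: 12.0
```

```bash
python3 - <<'E'
from plan import *
kchk([.936,.75,.55,.35])
E
```

```text
TCP in carrier mm [-105.5 -166.    57.7] F [ 1.9  1.  -2.3] grip 0.0154 12.0
turn: turn rows=1 each=[-0.0001, -0.0001, -0.0002]  total=[-0.0001, -0.0001, -0.0002]
w0: shift rows=1 each=[-0.0001, 0.0007, -0.0012]  total=[-0.0001, 0.0007, -0.0012]
w1: shift rows=1 each=[-0.0, 0.0091, -0.0102]  total=[-0.0, 0.0091, -0.0102]
w2: shift rows=1 each=[0.0, 0.0117, -0.0089]  total=[0.0, 0.0117, -0.0089]
w3: shift rows=1 each=[-0.0, 0.0132, -0.0064]  total=[-0.0, 0.0132, -0.0064]
```

Gripped (15.4–16 mm). Swing along the arc in half-steps.

Emit:
move_arm(rows=[0, 0, 0, 0, 0.005, -0.0057, 6, 0, 0, 0, 0, 0.005, -0.0057, 6, 0, 0, 0, 0, 0.0058, -0.0045, 6, 0, 0, 0, 0, 0.0058, -0.0045, 6, 0, 0, 0, 0, 0, 0, 6])

```text
time_s: 73.1
position: [0.5253, -0.0621, 0.0726]
orientation: [0.717, 0.697, -0.003, -0.003]
wrist_force: [-17.4, -3.1, 19.4]
grip_width: 0.0154
grip_force: 12.0
```

```bash
python3 - <<'E'
from plan import *
kchk([.55,.35,.15,0,-.05])
E
```

```text
TCP in carrier mm [ -92.3 -166.    72.6] F [-17.4  -3.1  19.4] grip 0.0154 12.0
turn: turn rows=1 each=[-0.0027, -0.0002, -0.0001]  total=[-0.0027, -0.0002, -0.0001]
w0: shift rows=1 each=[-0.0, 0.0037, -0.0004]  total=[-0.0, 0.0037, -0.0004]
w1: shift rows=1 each=[-0.0, 0.0132, -0.0064]  total=[-0.0, 0.0132, -0.0064]
w2: shift rows=1 each=[0.0, 0.0142, -0.0036]  total=[0.0, 0.0142, -0.0036]
w3: shift rows=1 each=[-0.0, 0.011, -0.0008]  total=[-0.0, 0.011, -0.0008]
w4: shift rows=1 each=[0.0, 0.0037, 0.0001]  total=[0.0, 0.0037, 0.0001]
```

Emit:
move_arm(rows=[0, 0, 0, 0, 0, -0.0055, 6, 0, 0, 0, 0, 0, 0, 6])

```text
time_s: 73.3
position: [0.528, -0.0621, 0.0769]
orientation: [0.717, 0.697, -0.0, -0.001]
wrist_force: [0.6, -0.2, -5.1]
grip_width: 0.0153
grip_force: 12.0
```

```bash
python3 - <<'E'
from plan import *
kchk([.45])
E
```

```text
TCP in carrier mm [ -89.6 -165.9   76.9] F [ 0.6 -0.2 -5.1] grip 0.0153 12.0
turn: turn rows=1 each=[-0.0004, -0.0001, -0.0002]  total=[-0.0004, -0.0001, -0.0002]
w0: shift rows=1 each=[-0.0001, 0.0066, 0.0018]  total=[-0.0001, 0.0066, 0.0018]
```

Emit:
move_arm(rows=[0, 0, 0, 0, 0.0053, -0.0024, 6, 0, 0, 0, 0, 0.0053, -0.0022, 6, 0, 0, 0, 0, 0, 0, 6])

```text
time_s: 73.6
position: [0.5354, -0.0623, 0.0804]
orientation: [0.717, 0.697, -0.001, -0.002]
wrist_force: [-6.8, -1.0, 9.3]
grip_width: 0.0154
grip_force: 12.0
```

Emit:
move_arm(rows=[0, 0, 0, 0, 0.0053, -0.0016, 6, 0, 0, 0, 0, 0.0053, -0.0014, 6, 0, 0, 0, 0, 0, 0, 6])

```text
time_s: 73.9
position: [0.5417, -0.0624, 0.0823]
orientation: [0.717, 0.697, -0.002, -0.003]
wrist_force: [-16.5, -2.0, 16.2]
grip_width: 0.0159
grip_force: 12.0
```

```bash
python3 - <<'E'
from plan import *
kchk([0])
E
```

```text
TCP in carrier mm [ -75.9 -165.9   82.3] F [-16.5  -2.   16.2] grip 0.0159 12.0
turn: turn rows=1 each=[-0.0025, -0.0002, -0.0]  total=[-0.0025, -0.0002, -0.0]
w0: shift rows=1 each=[-0.0001, 0.0203, 0.0017]  total=[-0.0001, 0.0203, 0.0017]
```

Emit:
move_arm(rows=[0, 0, 0, 0, 0, -0.004, 6, 0, 0, 0, 0, 0, 0, 6])

```text
time_s: 74.1
position: [0.5429, -0.0623, 0.0848]
orientation: [0.717, 0.697, -0.001, -0.002]
wrist_force: [-1.3, -1.6, -10.1]
grip_width: 0.0154
grip_force: 12.0
```

Emit:
move_arm(rows=[0, 0, 0, 0, 0.0053, -0.001, 6, 0, 0, 0, 0, 0, 0, 6])

```text
time_s: 74.3
position: [0.548, -0.0626, 0.0862]
orientation: [0.717, 0.697, -0.001, -0.001]
wrist_force: [-2.3, 3.0, -0.6]
grip_width: 0.0158
grip_force: 12.0
```

Emit:
move_arm(rows=[0, 0, 0, 0, 0.0053, -0.0005, 6, 0, 0, 0, 0, 0, 0, 6])

```text
time_s: 74.5
position: [0.5525, -0.0628, 0.0868]
orientation: [0.717, 0.697, -0.0, -0.0]
wrist_force: [-1.0, -0.5, -2.2]
grip_width: 0.0157
grip_force: 12.0
```

```bash
python3 - <<'E'
from plan import *
kchk([0])
E
```

```text
TCP in carrier mm [ -65.1 -166.    86.8] F [-1.  -0.5 -2.2] grip 0.0157 12.0
turn: turn rows=1 each=[-0.0002, -0.0001, -0.0002]  total=[-0.0002, -0.0001, -0.0002]
w0: shift rows=1 each=[-0.0, 0.0058, 0.0077]  total=[-0.0, 0.0058, 0.0077]
```

Emit:
move_arm(rows=[0, 0, 0, 0, 0.003, 0, 6, 0, 0, 0, 0, 0, 0, 6])

```text
time_s: 74.7
position: [0.5546, -0.0629, 0.0867]
orientation: [0.717, 0.697, -0.0, -0.0]
wrist_force: [-0.9, -0.9, 0.2]
grip_width: 0.016
grip_force: 12.0
```

Emit:
move_arm(rows=[0, 0, 0, 0, 0.003, 0, 6, 0, 0, 0, 0, 0, 0, 6])

```text
time_s: 74.9
position: [0.5567, -0.063, 0.0865]
orientation: [0.717, 0.697, -0.0, -0.0]
wrist_force: [1.0, -1.1, 0.9]
grip_width: 0.0159
grip_force: 12.0
```

Emit:
move_arm(rows=[0, 0, 0, 0, 0.003, 0, 6, 0, 0, 0, 0, 0, 0, 6])

```text
time_s: 75.1
position: [0.5585, -0.063, 0.0863]
orientation: [0.717, 0.697, -0.0, -0.001]
wrist_force: [0.8, -1.5, 0.2]
grip_width: 0.0155
grip_force: 12.0
```

Emit:
move_arm(rows=[0, 0, 0, 0, 0.003, 0, 6, 0, 0, 0, 0, 0, 0, 6])

```text
time_s: 75.3
position: [0.559, -0.0631, 0.086]
orientation: [0.717, 0.697, -0.002, -0.002]
wrist_force: [-11.0, -4.4, 9.8]
grip_width: 0.0157
grip_force: 12.0
```

Emit:
move_arm(rows=[0, 0, 0, 0, 0.003, 0, 6, 0, 0, 0, 0, 0, 0, 6])

```text
time_s: 75.5
position: [0.5593, -0.063, 0.0854]
orientation: [0.717, 0.697, -0.003, -0.004]
wrist_force: [-20.2, -3.7, 17.0]
grip_width: 0.0156
grip_force: 12.0
```

```bash
python3 - <<'E'
from plan import *
kchk([0])
E
```

```text
TCP in carrier mm [ -58.2 -166.    85.4] F [-20.2  -3.7  17. ] grip 0.0156 12.0
turn: turn rows=1 each=[-0.0032, -0.0002, -0.0]  total=[-0.0032, -0.0002, -0.0]
w0: shift rows=1 each=[-0.0, -0.0033, 0.0059]  total=[-0.0, -0.0033, 0.0059]
```

Emit:
move_arm(rows=[0, 0, 0, 0, -0.004, -0.002, 6, 0, 0, 0, 0, 0, 0, 40, 0, 0, 0, 0, 0, 0, 40, 0, 0, 0, 0, 0, 0, 40, 0, 0, 0, 0, 0, -0.02, 40])

```text
time_s: 76.0
position: [0.559, -0.0628, 0.1019]
orientation: [0.717, 0.697, -0.001, -0.002]
wrist_force: [0.4, -0.6, 1.5]
grip_width: 0.0396
grip_force: 0.0
```

Emit:
move_arm(rows=[0, 0, 0, 0, 0, -0.03, 40, 0, 0, 0, 0, 0, -0.06, 40, 0, 0, 0, 0, 0, -0.0655, 40, 0, 0, 0, 0, -0.03, -0.0655, 40, 0, 0, 0, -0.06, 0, 0, 40])

```text
time_s: 76.5
position: [0.5395, -0.1058, 0.2726]
orientation: [0.716, 0.698, 0.002, 0.003]
wrist_force: [1.4, 0.5, -0.8]
grip_width: 0.0404
grip_force: 0.0
```

Emit:
move_arm(rows=[0, 0, 0, -0.06, 0, 0, 40, 0, 0, 0, -0.06, 0, 0, 40, 0, 0, 0, -0.06, 0, 0, 40, 0, 0, 0, 0, 0, 0, 40])

```text
time_s: 76.9
position: [0.5341, -0.2465, 0.2662]
orientation: [0.718, 0.696, -0.001, 0.0]
wrist_force: [-0.8, 0.4, 0.4]
grip_width: 0.0402
grip_force: 0.0
```

```bash
python3 - <<'E'
from plan import *
t=snap("top","z1.png",(185,130,305,230),3.3); s=snap("scene","z1s.png",(205,140,325,270),3.3)
a=cv2.imread("pics/z1.png");b=cv2.imread("pics/z1s.png");h=max(a.shape[0],b.shape[0])
pad=lambda x:cv2.copyMakeBorder(x,0,h-x.shape[0],0,0,cv2.BORDER_CONSTANT)
cv2.imwrite("pics/z1c.png",np.hstack([pad(a),pad(b)]))
for n,c,o in(("t",t,(185,130)),("s",s,(205,140))): print(n,"grip shut expected px",((proj(c,carr((-.058,-.166,.075)))-o+.5)*3.3).round(), "at q=.15",((proj(c,carr((-.066,-.166,.074)))-o+.5)*3.3).round())
print(RT()[0])
E
```

```text
t grip shut expected px [341. 192.] at q=.15 [340. 200.]
s grip shut expected px [ 55. 181.] at q=.15 [ 59. 176.]
[ 0.53404886 -0.24307322  0.26562783]
```

View pics/z1c.png

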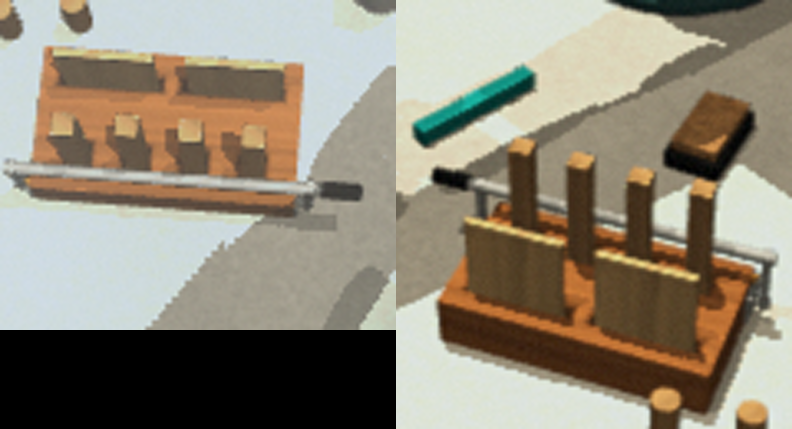

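```bash
python3 -c "
from station import arm
print(arm.hand_in())"
```

```text
the job is handed in; nothing more can be done
None
```

The job is handed in: both panels stand home in the carrier's slots, all four spindles stand at the bottom of their own sockets, and the keeper was shut last against its stop; the final pictures show the keeper at its shut position.

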